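# Hang the spray bottle on the rail under the shelf

## Task

Put the blue spray bottle back: hang it by its trigger on the rail under the blue shelf, around the middle of the clear stretch between the saw frame and the tongs, nozzle pointing in under the shelf. Set it down on the rail gently and keep hold of it while the rail takes its weight, then let it ease back to the slant at which it hangs by itself before letting go, so that it does not swing. Do not knock the rack, and leave the jar, the third hand and the doming block as they stand.

Things in the scene. Friction and masses are not known exactly. Their poses are not given: they have to be found in the camera images.
- bottle: blue spray bottle, white head, 196 mm tall, upright on the bench; origin at the base centre, z up its axis, x to the nozzle. Body 56 mm across to z = 88 mm, narrowing to 26 mm at 118, collar 28 mm at 131-146, neck 22 mm. 0.2 to 0.5 kg, fill unknown; centre of mass 70 to 100 mm up, near the axis. Hung by the trigger, its top leans back, away from the nozzle side, 12 to 25 degrees
- head_grip (a point): point in the rear half of the bottle's white head, the place to grip it (bottle x = -10, z = 181 mm): the head is a rigid box 26 mm wide with flat sides (y = +-13 mm), from x = -30 to +50 mm and z = 162 to 196 mm in the bottle's frame
- crotch (a point): point in the flat underside of the head (bottle x = 26, z = 162 mm) midway between neck and trigger: rests on the rail when hung. The gap from collar to trigger is 24 mm
- trigger_tip (a point): lower tip of the red trigger (bottle x = 46, z = 129 mm). The trigger is rigid, 16 mm wide, 5 mm thick; its inner face is at x = 38.5 mm from the head down to z = 145 mm, then kicks forward to x = 44 mm at the tip
- nozzle (a point): tip of the bottle's red nozzle (x = 61 mm, z = 181 mm in the bottle's frame)
- rack: fixed bench shelf with rail; origin on the bench under the rail's middle, z up, y along the rail, x into the rack, away from the robot. Blue board 580 mm long, 18 mm thick, underside at z = 320 mm, from x = -20 to +170 mm; jars on it up to z = 420 mm. Posts at x = 110, y = +-260 mm, brackets to the rail's ends. Saw frame hung at y = -205 mm, copper tongs at y = +205 mm, both fixed
- rail_mid (a point): middle of the rail's axis, 205 mm above the bench; axes as the rack's. The rail is a rigid round steel bar 12 mm in diameter, clear for 150 mm to either side of this point; the bottle belongs within 80 mm of it along y
- jar: brown glass jar with cork lid, 66 mm across, 95 mm tall, loose; origin at the centre of its base; leave alone
- third_hand: soldering third hand: 72 mm round steel base with a post and a tweezer arm, 115 mm tall, arm reaching 60 mm along its x, loose; origin at the centre of its base; leave alone
- doming_block: brass doming cube, 60 mm, loose, standing on the bench under the shelf, behind the rail's left part; origin at the centre of its base; leave alone
Mind the look-alikes: they are no part of the job. Of the things that look like the bottle, take the one that is nearest to the robot's base at the start.

How it is judged:
By the outcome, as a careful person would: the job done as asked, in the order asked, and still so for the second after the job is handed in, with the robot touching nothing.
It also fails if it takes over 66 s, if anything falls off the work surface, if the arm or the gripper's body presses on something with over 40 N, if the wrist force passes 120 N, or if a joint passes its speed limit or range.

## Robot

A 6-joint arm with a two-finger parallel gripper is mounted at the origin on the work surface. World frame = base frame: x ahead of the robot, y to its left, z up, the work surface at z = 0. Lengths are in m, angles in degrees, forces in N, time in s.
With the tool pointing down it reaches from about 0.3 to 0.75 m from the base axis. Payload 8.5 kg.
Tool frame: the origin (TCP) lies between the finger pads; the fingertips stand 17 mm ahead of it and the grasp point (between the pads) lies 2 mm behind it; z points along the fingers, y is the direction in which the jaws open and shut (so a half turn about z gives the same grasp; the last joint's range is limited). The gripper opens to 85 mm and grips with 20 to 120 N. Pads are 22 mm wide; open, the fingers measure 114 mm over their backs; the gripper's body (76 mm by 85 mm) begins 54 mm behind the grasp point. The pads swing forward as they close: fully open they stand 13 mm farther back than shut.
Start: joints at [63.295, 21.807, 74.336, -0, 83.858, -12.336], TCP at [0.136, 0.533, 0.248] pointing down, gripper open.
Joint ranges: [-178.18, 178.18], [-50.72, 133.34], [12.68, 142.11], [-81.47, 261.47], [9.98, 163.14], [-165.26, 165.26]. Speed limits (degrees/s): [136.94, 136.94, 180, 180, 180, 180].

## Interface

Orientations are given as a 3x3 rotation matrix whose columns are the frame's x, y, z axes.
In Python, from rig import readout, eyes, env gives the robot as it stands.
- The arm moves only by the tool arm_command, never from a script. Its argument "rows" is text: rows parted by semicolons, each of 7 numbers parted by spaces: the closure, from 0 (fully open) to 1 (shut), then the shift along the tool's x, y, z in mm, then the turn, a rotation vector about the tool's x, y, z in degrees. In form: grip dx dy dz rx ry rz; .... A call has 1 to 5 rows; each row shifts and turns the commanded pose from where the row before left it, along the tool's axes as they then stand; what a row does not reach is not made up. A row lasts 1/12 s, in which the tool goes at most 41.7 mm and 7.16 degrees, less where a joint would pass 70% of its speed; a pose out of reach is approached as far as the arm can. A call with a gripper value outside its range is refused whole. The fingers move at their own pace and stop on an object; "squeeze" is the grip in N (left out, the last holds). Time passes only in rows, so rows that do not move let the fingers close. It gives the time, the measured TCP pose, the force and the opening at its end, in the units of the state.
- readout.observe(): the state, without advancing time (a new reading comes with each control period).
- eyes.get_image(name): name is "side" or "top" or "wrist"; returns the picture (400x640x3 uint8, red, green, blue); there is no depth.
- eyes.camera_model(name): a dict with "mtx" (3x3 intrinsics, pixels), "k1" (the pictures are not rectified: a ray, as slopes to the right and down, at radius r is drawn at 1 + k1 r^2 times it, then the intrinsics apply), "view" (4x4, takes a point from world to camera coordinates). Camera axes: x right, y up, looking along -z (the intrinsics and any distortion apply to the point x, -y, -z); pixel columns grow to the right and rows downward; lengths in m; the calibration is good to about 2 mm. A picture is of the moment at which its call begins: read the wrist's pose just before it. camera_model takes no time and is no camera call; for the wrist camera it gives the pose at the moment of the call.
- env.close_job(): hands the job in, once; it reports no verdict.
The state is a dict: "time_s": time; "q": joint angles; "qvel": joint speeds; "joint_efforts": joint torques, N m; "position": TCP position; "tool_rot": TCP orientation; "ft_force": force on the tool from outside, world axes, zero at the start; "wrist_torque": the same for the moment, N m; "grip_width": finger opening in m.
Only numpy, scipy, OpenCV 4.12 (cv2) and the standard library are available. Lean on these libraries where they do the work, as an engineer would, in place of code of your own. Each camera call takes 0.05 s, during which the arm holds its last target. There are 200 camera calls.

## Working session

There is one attempt and no reset: what is moved stays moved. The work goes in short steps, Python scripts to look and compute and a tool call to move; the robot and the scene stay as the last step left them, time stands still between calls to the robot, and variables do not carry over. Pictures are saved under pics/ and viewed, about 8 in all and at most 12, crops included, and the job is handed in when it is done.

Besides the shell and the picture viewer there is one more tool, called in YAML: its name, and indented under it one key for each argument. arm_command: Moves the arm, as the interface text tells. Its arguments: {"type":"object","properties":{"rows":{"type":"string"},"squeeze":{"type":"number"}},"required":["rows"]}

```bash
mkdir -p pics; ls
cat > h.py <<'E'
import numpy as np, cv2
from rig import readout, eyes, env
def grab(n,f):
    im=eyes.get_image(n); cv2.imwrite('pics/'+f,cv2.cvtColor(im,cv2.COLOR_RGB2BGR)); return im
def ray(m,u,v):
    K=m['mtx'];x=(u-K[0][2])/K[0][0];y=(v-K[1][2])/K[1][1]
    rd=np.hypot(x,y);r=rd
    for _ in range(30): r=rd/(1+m['k1']*r*r)
    s=r/rd if rd>0 else 1
    V=np.array(m['view']);R=V[:3,:3];d=R.T@np.array([x*s,-y*s,-1.]);o=-R.T@V[:3,3]
    return o,d/np.linalg.norm(d)
def onz(m,u,v,z):
    o,d=ray(m,u,v);return o+d*(z-o[2])/d[2]
def tri(rs):
    A=sum(np.eye(3)-np.outer(d,d) for o,d in rs);b=sum((np.eye(3)-np.outer(d,d))@o for o,d in rs)
    p=np.linalg.solve(A,b);return p,[np.linalg.norm((np.eye(3)-np.outer(d,d))@(p-o)) for o,d in rs]
def proj(m,p):
    V=np.array(m['view']);c=V[:3,:3]@np.array(p)+V[:3,3];x,y=c[0]/-c[2],-c[1]/-c[2]
    s=1+m['k1']*(x*x+y*y);K=m['mtx'];return np.array([K[0][0]*x*s+K[0][2],K[1][1]*y*s+K[1][2]])
E
python3 - <<'E'
from h import *
np.set_printoptions(precision=4,suppress=True)
for n in('side','top','wrist'):
    m=eyes.camera_model(n);V=np.array(m['view']);print(n,-V[:3,:3].T@V[:3,3],-V[2,:3],m['mtx'][0][0],m['k1']);grab(n,n+'0.png')
s=readout.observe();print(s)
E
```

```text
pics
side [ 0.2259 -0.4393  0.7445] [ 0.4021  0.5969 -0.6943] 372.6958735199773 0.030675906825360227
top [0.4701 0.0511 0.9612] [ 0.1061 -0.003  -0.9943] 410.96647748452955 -0.02622616686135907
wrist [0.0612 0.5518 0.3729] [ 0.2921 -0.0736 -0.9536] 283.5880634832258 -0.04000942574460142
{'time_s': 0.15, 'q': array([ 63.2934,  21.833 ,  74.3714,  -0.0008,  83.8592, -12.3366]), 'qvel': array([-0.0583, -0.0911, -0.0366, -0.0187, -0.0355, -0.0707]), 'joint_efforts': array([  0.0021, -44.8626, -23.1342,  -0.0002,   0.0039,   0.    ]), 'position': array([0.1364, 0.5326, 0.2479]), 'tool_rot': array([[-0.9687,  0.2482, -0.0005],
       [ 0.2482,  0.9687, -0.001 ],
       [ 0.0002, -0.0011, -1.    ]]), 'ft_force': array([-0.0464,  0.0538,  0.2111]), 'wrist_torque': array([-0.0347, -0.028 , -0.0202]), 'grip_width': 0.08507880423754788}
```

View pics/side0.png

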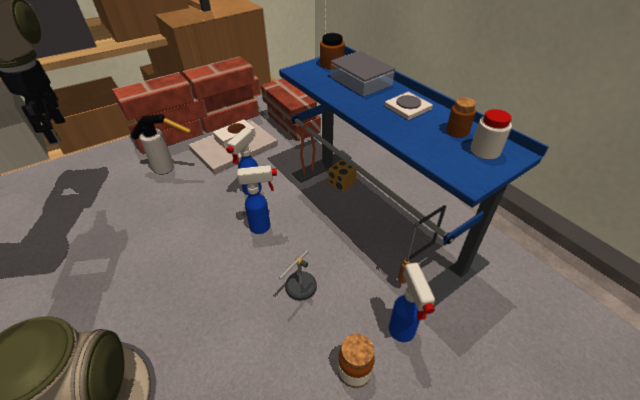

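View pics/top0.png

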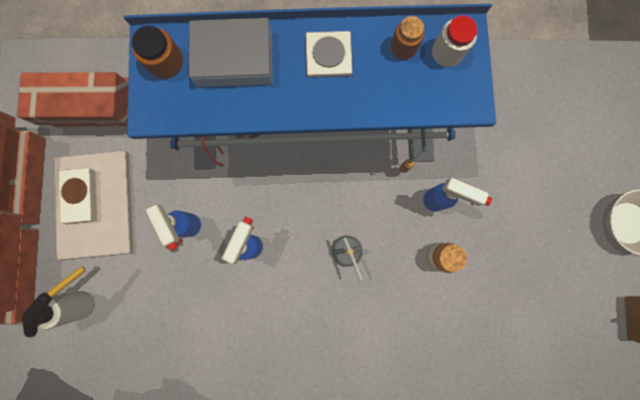

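Top view: three bottles, with white heads at about (238,240), (162,227) and (468,192). The rail runs from (175,143) to (452,133), the third hand is at (347,252) and the jar at (450,257). Next I'll measure them.

Run:
```python
from h import *
np.set_printoptions(precision=4,suppress=True)
T=eyes.camera_model('top');S=eyes.camera_model('side')
im=cv2.imread('pics/top0.png');hsv=cv2.cvtColor(im,cv2.COLOR_BGR2HSV)
w=((hsv[...,1]<60)&(hsv[...,2]>190)).astype(np.uint8)
r=(((hsv[...,0]<6)|(hsv[...,0]>174))&(hsv[...,1]>180)&(hsv[...,2]>110)).astype(np.uint8)
for nm,M in(('w',w),('r',r)):
  cs,_=cv2.findContours(M,cv2.RETR_EXTERNAL,cv2.CHAIN_APPROX_NONE)
  for c in cs:
    if cv2.contourArea(c)<(150 if nm=='w' else 12):continue
    R=cv2.minAreaRect(c);(u,v)=R[0]
    print(nm,np.round(R[0]),onz(T,u,v,.196 if nm=='w' else .181))
    if nm=='w':
      P=np.array([onz(T,*p,.196)[:2] for p in cv2.boxPoints(R)]);print('  sides',np.linalg.norm(P[1]-P[0]),np.linalg.norm(P[2]-P[1]))
for p in[(175,143),(452,133),(230,141),(390,134)]:print('rail',p,onz(T,*p,.205))
for p in[(128,136),(494,124)]:print('board near edge',onz(T,*p,.338))
print('side proj of rail mids');
s=cv2.imread('pics/side0.png')
cv2.imwrite('pics/c1.png',np.vstack([cv2.resize(im[120:280,130:510],None,fx=2,fy=2,interpolation=cv2.INTER_CUBIC)[:, :760],cv2.resize(s[110:250,210:500],(760,280),interpolation=cv2.INTER_CUBIC)]))
```

```text
w [236. 242.] [0.4738 0.2063 0.196 ]
  sides 0.0772378953495577 0.022841800188116785
w [159. 225.] [0.5056 0.3505 0.196 ]
  sides 0.023243172913190415 0.07560435272026715
w [625. 222.] [ 0.512  -0.5272  0.196 ]
  sides 0.05529540758963893 0.12189538906174595
w [468. 190.] [ 0.5714 -0.2278  0.196 ]
  sides 0.022765672257260037 0.07595333393567631
w [ 91. 205.] [0.5429 0.4825 0.196 ]
  sides 0.13753551323344343 0.1949960518130513
w [328.  53.] [0.8421 0.0348 0.196 ]
  sides 0.08544534459307349 0.0853719054336021
r [172. 246.] [0.4659 0.3305 0.181 ]
r [248. 220.] [0.5156 0.1884 0.181 ]
r [462.  29.] [ 0.9024 -0.2357  0.181 ]
rail (175, 143) [0.6589 0.3241 0.205 ]
rail (452, 133) [ 0.6796 -0.1987  0.205 ]
rail (230, 141) [0.6628 0.2203 0.205 ]
rail (390, 134) [ 0.6771 -0.081   0.205 ]
board near edge [0.6369 0.3503 0.338 ]
board near edge [ 0.6576 -0.2216  0.338 ]
side proj of rail mids
```

View pics/c1.png

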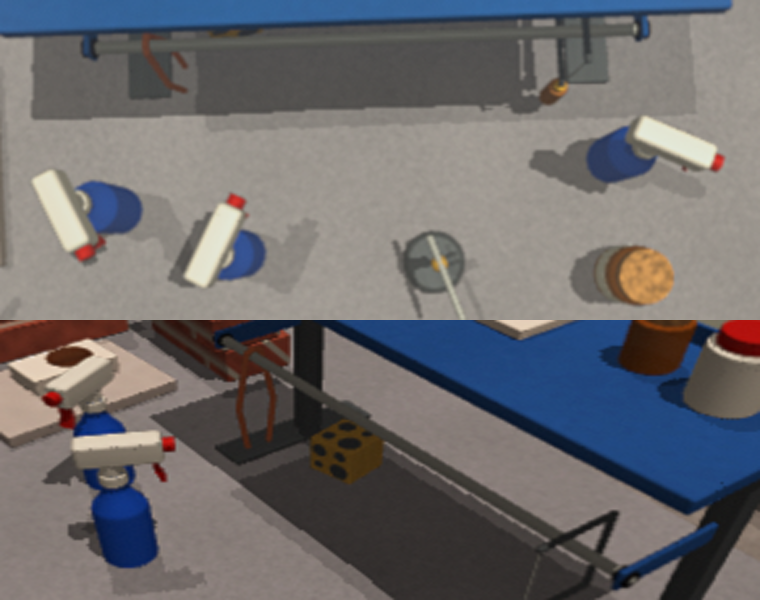

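Run:
```python
from h import *
np.set_printoptions(precision=4,suppress=True)
T=eyes.camera_model('top');S=eyes.camera_model('side')
a=np.array([.6589,.3241,.205]);b=np.array([.6796,-.1987,.205])
print('rail ends proj side',proj(S,a),proj(S,b), 'seen ~(296,119) (448,238)')
for f in(.3,.5,.7):print(f,proj(S,a+f*(b-a)))
im=cv2.imread('pics/side0.png');hsv=cv2.cvtColor(im,cv2.COLOR_BGR2HSV)
# nozzle A in side
r=(((hsv[...,0]<6)|(hsv[...,0]>174))&(hsv[...,1]>170)&(hsv[...,2]>90)).astype(np.uint8)
n,l,st,ce=cv2.connectedComponentsWithStats(r)
for i in range(1,n):
  if st[i,4]>8 and 220<ce[i][0]<300 and 120<ce[i][1]<200:print('red',ce[i],st[i])
p,e=tri([ray(T,248,220),ray(S,273.5,172)]);print('nozzle tri',p,e)
w=((hsv[...,1]<70)&(hsv[...,2]>150)).astype(np.uint8);w[:165]=0;w[200:]=0;w[:,:232]=0;w[:,275:]=0
cs,_=cv2.findContours(w,0,2);c=max(cs,key=cv2.contourArea);print('head side',cv2.minAreaRect(c))
# blue body base: bottom contour in top & side
p=onz(S,258,232,0);print('side bottom pt',p)
t=cv2.imread('pics/top0.png');h2=cv2.cvtColor(t,cv2.COLOR_BGR2HSV)
w=((h2[...,1]<60)&(h2[...,2]>190)).astype(np.uint8);w[:210]=0;w[275:]=0;w[:,:205]=0;w[:,280:]=0
cs,_=cv2.findContours(w,0,2);c=max(cs,key=cv2.contourArea);R=cv2.minAreaRect(c)
P=np.array([onz(T,*q,.196)[:2] for q in cv2.boxPoints(R)]);print(P)
for i in(0,1):
  d=P[i+1]-P[i]
  if np.linalg.norm(d)>.05:print('yaw',np.degrees(np.arctan2(d[1],d[0])))
print('doming',onz(S,342,188,0.02))
gray=cv2.cvtColor(im,cv2.COLOR_BGR2GRAY)
c=np.polyfit
# rail centre in top via darkness-normal profile
g=cv2.cvtColor(t,cv2.COLOR_BGR2GRAY).astype(int)
for u in(260,300,340,370):print(u,g[130:150,u])
```

```text
rail ends proj side [295.7059 118.4361] [451.0722 237.8493] seen ~(296,119) (448,238)
0.3 [331.3831 145.9487]
0.5 [359.3821 167.5019]
0.7 [391.7179 192.3516]
red [230.1304 147.913 ] [227 146   7   5  23]
red [235.7222 161.1111] [233 157   5   7  18]
red [273.68 171.48] [272 169   5   6  25]
red [271.     187.4545] [269 185   4   6  11]
nozzle tri [0.5143 0.1884 0.1796] [np.float64(0.001548378525755775), np.float64(0.0015483785257556647)]
head side ((253.77288818359375, 170.10726928710938), (7.466433525085449, 34.23439407348633), 83.1572265625)
side bottom pt [0.4498 0.1949 0.    ]
[[0.4436 0.2325]
 [0.5139 0.2005]
 [0.5042 0.1799]
 [0.4341 0.2119]]
yaw -24.41777726931948
doming [0.7216 0.19   0.02  ]
260 [89 77 53 48 60 71 78 82 85 89 92 92 86 81 79 80 80 82 82 81]
300 [67 49 52 71 78 78 79 86 92 96 90 84 81 81 82 82 81 80 82 80]
340 [48 60 80 82 81 83 88 93 96 88 83 79 78 80 82 80 79 79 80 80]
370 [60 77 80 80 82 88 93 94 87 82 79 81 82 81 83 82 82 82 80 80]
```

```bash
cat >> h.py <<'E'
from scipy.spatial.transform import Rotation as Ro
np.set_printoptions(precision=4,suppress=True)
def Rt(yaw,tilt):
    y,t=np.radians([yaw,tilt]);z=np.array([np.cos(t)*np.cos(y),np.cos(t)*np.sin(y),-np.sin(t)])
    Y=np.array([-np.sin(y),np.cos(y),0]);return np.c_[np.cross(Y,z),Y,z]
def plan(p0,R0,p1,R1,n,g=0):
    w=Ro.from_matrix(R0.T@R1).as_rotvec();rows=[]
    for i in range(n):
        Ri=R0@Ro.from_rotvec(w*i/n).as_matrix();d=Ri.T@(p1-p0)/n*1000
        rows.append(f'{g} '+' '.join(f'{x:.1f}' for x in d)+' '+' '.join(f'{x:.2f}' for x in np.degrees(w)/n))
    for i in range(0,n,5):print('; '.join(rows[i:i+5]))
E
python3 - <<'E'
from h import *
s=readout.observe();R=Rt(-24.4,35)
g=np.array([.4544,.2154,.181]);pre=g-.11*R[:,2]
plan(s['position'],s['tool_rot'],pre,R,15);print(pre)
E
```

```text
0 -19.9 -14.2 0.3 0.32 -3.66 0.62; 0 -20.0 -14.0 1.6 0.32 -3.66 0.62; 0 -20.0 -13.7 3.0 0.32 -3.66 0.62; 0 -19.9 -13.5 4.3 0.32 -3.66 0.62; 0 -19.7 -13.3 5.6 0.32 -3.66 0.62
0 -19.4 -13.0 7.0 0.32 -3.66 0.62; 0 -19.1 -12.8 8.3 0.32 -3.66 0.62; 0 -18.7 -12.5 9.5 0.32 -3.66 0.62; 0 -18.1 -12.2 10.8 0.32 -3.66 0.62; 0 -17.6 -12.0 12.0 0.32 -3.66 0.62
0 -16.9 -11.7 13.2 0.32 -3.66 0.62; 0 -16.1 -11.5 14.3 0.32 -3.66 0.62; 0 -15.3 -11.2 15.3 0.32 -3.66 0.62; 0 -14.4 -11.0 16.4 0.32 -3.66 0.62; 0 -13.5 -10.7 17.3 0.32 -3.66 0.62
[0.3723 0.2526 0.2441]
```

arm_command:
  rows: "0 -20 -14 0 0.3 -3.7 0.6; 0 -20 -14 1.6 0.3 -3.7 0.6; 0 -20 -14 3 0.3 -3.7 0.6; 0 -20 -13.5 4.3 0.3 -3.7 0.6; 0 -20 -13 5.6 0.3 -3.7 0.6"
  squeeze: 40

```text
time_s: 0.57
position: [0.2164, 0.4385, 0.2475]
tool_rot: [[-0.905, 0.302, 0.301], [0.28, 0.953, -0.113], [-0.321, -0.018, -0.947]]
ft_force: [-0.3, 0.0, 0.4]
grip_width: 0.0856
```

arm_command:
  rows: "0 -19.5 -13 7 0.3 -3.7 0.6; 0 -19 -13 8.3 0.3 -3.7 0.6; 0 -18.7 -12.5 9.5 0.3 -3.7 0.6; 0 -18 -12 10.8 0.3 -3.7 0.6; 0 -17.6 -12 12 0.3 -3.7 0.6"

```text
time_s: 0.98
position: [0.2951, 0.3455, 0.2466]
tool_rot: [[-0.747, 0.356, 0.561], [0.275, 0.934, -0.228], [-0.605, -0.016, -0.796]]
ft_force: [0.7, 0.6, -0.5]
grip_width: 0.0852
```

arm_command:
  rows: "0 -17 -11.7 13 0.3 -3.7 0.6; 0 -16 -11.5 14 0.3 -3.7 0.6; 0 -15 -11 15 0.3 -3.7 0.6; 0 -14.5 -11 16.5 0.3 -3.7 0.6; 0 -13.5 -10.7 17.5 0.3 -3.7 0.6"

```text
time_s: 1.4
position: [0.3739, 0.2531, 0.2464]
tool_rot: [[-0.513, 0.407, 0.756], [0.232, 0.913, -0.334], [-0.827, 0.004, -0.563]]
ft_force: [1.1, -0.7, 0.4]
grip_width: 0.0856
```

arm_command:
  rows: "0 0 0 0 0 0 0; 0 0 0 0 0 0 0; 0 0 0 0 0 0 0"

```text
time_s: 1.65
position: [0.3734, 0.2542, 0.2465]
tool_rot: [[-0.515, 0.407, 0.754], [0.233, 0.913, -0.334], [-0.825, 0.004, -0.565]]
ft_force: [-0.2, 0.1, -0.1]
grip_width: 0.0851
```

Run:
```python
from h import *
s=readout.observe();R=Rt(-24.4,35);m=eyes.camera_model('wrist')
im=grab('wrist','w1.png');np.savez('w1.npz',**{k:np.array(v) for k,v in m.items()})
print(s['q'],s['position'],s['ft_force'],s['wrist_torque'],s['time_s'])
g=np.array([.4544,.2154,.181]);d=np.array([.911,-.413,0])
for nm,x,z in(('nozzle',61,181),('rear top',-30,196),('rear bot',-30,162),('front bot',50,162)):print(nm,proj(m,g+d*(x+10)/1000+[0,0,(z-181)/1000]))
plan(s['position'],s['tool_rot'],g+.002*R[:,2],R,6)
```

```text
[ 42.4013  13.0974 108.3273 -67.7156  54.6974  17.0943] [0.3734 0.2542 0.2465] [-0.1752  0.1417 -0.0744] [ 0.1844  0.3091 -0.0204] 1.65
nozzle [316.6386 217.8692]
rear top [316.364  210.0916]
rear bot [316.2398 170.313 ]
front bot [316.551  198.6787]
0 0.5 -0.5 18.8 0.07 0.10 0.00; 0 0.5 -0.4 18.8 0.07 0.10 0.00; 0 0.5 -0.4 18.8 0.07 0.10 0.00; 0 0.5 -0.4 18.8 0.07 0.10 0.00; 0 0.4 -0.4 18.8 0.07 0.10 0.00
0 0.4 -0.3 18.8 0.07 0.10 0.00
```

View pics/w1.png

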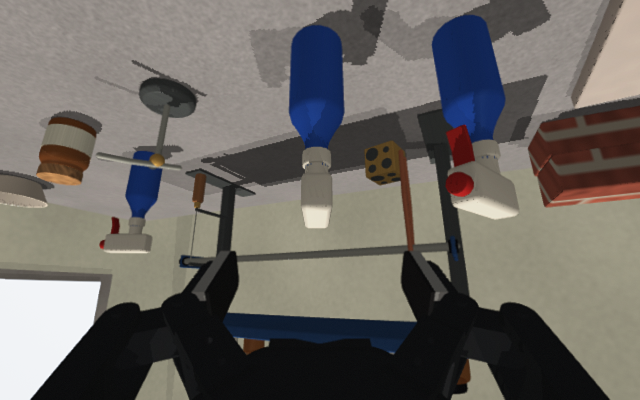

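The wrist picture is upside down. The target bottle's head is centred at u≈316 (predicted 316) and spans v≈175–228, close to my estimate. I'm advancing straight in.

arm_command:
  rows: "0 0.5 -0.4 19 0 0.1 0; 0 0.5 -0.4 19 0 0.1 0; 0 0.5 -0.4 19 0.1 0.1 0; 0 0.5 -0.4 19 0.1 0.1 0; 0 0.5 -0.4 19 0.1 0.1 0"

```text
time_s: 2.12
position: [0.4434, 0.2214, 0.1903]
tool_rot: [[-0.521, 0.41, 0.749], [0.236, 0.912, -0.336], [-0.82, 0.002, -0.572]]
ft_force: [0.2, 0.9, 0.3]
grip_width: 0.0853
```

arm_command:
  rows: "0 0.4 -0.4 9 0 0 0; 0 0.4 -0.3 9 0 0 0; 0 0 0 0 0 0 0; 0 0 0 0 0 0 0"

```text
time_s: 2.45
position: [0.4555, 0.2148, 0.1799]
tool_rot: [[-0.521, 0.411, 0.748], [0.235, 0.912, -0.337], [-0.82, 0.0, -0.572]]
ft_force: [-0.6, -0.5, 0.1]
grip_width: 0.0856
```

Run:
```python
from h import *
s=readout.observe();R=Rt(-24.4,35);m=eyes.camera_model('wrist')
im=grab('wrist','w2.png')
print(s['q'],s['position'],s['ft_force'],s['wrist_torque'],s['time_s'])
g=np.array([.4544,.2154,.181]);d=np.array([.911,-.413,0]);y=np.array([.413,.911,0])
for nm,x,z in(('rear top',-30,196),('rear bot',-30,162),('front top',50,196)):print(nm,[proj(m,g+d*(x+10)/1000+y*k*.013+[0,0,(z-181)/1000]) for k in(-1,1)])
plan(s['position'],s['tool_rot'],g+.002*R[:,2],R,1)
```

```text
[ 30.1273  21.4992 110.8299 -81.3844  42.4109  27.0322] [0.4555 0.2148 0.1799] [-0.6005 -0.528   0.1261] [0.199  0.3705 0.0166] 2.45
rear top [array([289.4961, 307.9306]), array([351.5434, 307.7388])]
rear bot [array([291.5148, 228.1765]), array([348.9761, 228.0558])]
front top [array([300.9531, 300.008 ]), array([338.6765, 299.8977])]
0 -0.2 0.1 0.4 0.12 0.12 0.05
```

View pics/w2.png

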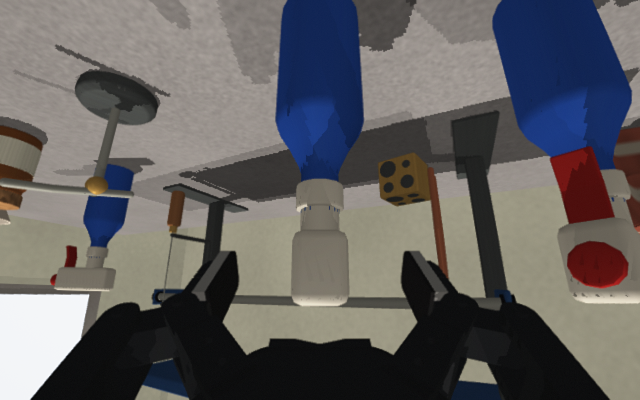

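The rear face of the head spans u 292–348, v 232–303. It is centred between the fingers (238/402) and perhaps 4 mm farther than planned, which is fine. Joint 4 is close to its limit, so I'll close here.

arm_command:
  rows: "1 0 0 0 0 0 0; 1 0 0 0 0 0 0; 1 0 0 0 0 0 0; 1 0 0 0 0 0 0; 1 0 0 0 0 0 0"
  squeeze: 50

```text
time_s: 2.92
position: [0.4555, 0.2145, 0.1798]
tool_rot: [[-0.521, 0.411, 0.748], [0.236, 0.912, -0.337], [-0.82, 0.001, -0.572]]
ft_force: [-3.0, 1.8, 6.9]
grip_width: 0.0252
```

arm_command:
  rows: "1 0 0 0 0 0 0; 1 0 0 0 0 0 0; 1 0 0 0 0 0 0; 1 0 0 0 0 0 0; 1 0 0 0 0 0 0"

```text
time_s: 3.33
position: [0.4557, 0.2145, 0.1799]
tool_rot: [[-0.521, 0.411, 0.748], [0.236, 0.911, -0.337], [-0.82, 0.001, -0.572]]
ft_force: [-1.2, 0.9, 4.3]
grip_width: 0.0257
```

Run:
```python
from h import *
s=readout.observe()
print(s['q'],s['position'],s['ft_force'],s['wrist_torque'],s['time_s'],s['grip_width'])
p=s['position'];R0=s['tool_rot']
# lift 40mm straight with yaw +6 about world z through TCP
R1=Ro.from_euler('z',6,degrees=True).as_matrix()@R0
plan(p,R0,p+[0,0,.04],R1,5,1)
```

```text
[ 30.0812  21.5078 110.8309 -81.4253  42.3845  27.07  ] [0.4557 0.2145 0.1799] [-1.2288  0.9435  4.2874] [0.0603 0.1298 0.0111] 3.3333 0.02570019709039129
1 -6.6 0.0 -4.6 -0.98 0.00 -0.69; 1 -6.6 0.0 -4.6 -0.98 0.00 -0.69; 1 -6.6 0.0 -4.6 -0.98 0.00 -0.69; 1 -6.6 0.0 -4.6 -0.98 0.00 -0.69; 1 -6.6 0.0 -4.6 -0.98 0.00 -0.69
```

arm_command:
  rows: "1 -6.6 0 -4.6 -1 0 -0.7; 1 -6.6 0 -4.6 -1 0 -0.7; 1 -6.6 0 -4.6 -1 0 -0.7; 1 -6.6 0 -4.6 -1 0 -0.7; 1 -6.6 0 -4.6 -1 0 -0.7"

```text
time_s: 3.75
position: [0.4552, 0.2142, 0.2192]
tool_rot: [[-0.545, 0.311, 0.778], [0.178, 0.95, -0.255], [-0.819, -0.0, -0.574]]
ft_force: [-0.0, -0.1, -2.7]
grip_width: 0.0253
```

arm_command:
  rows: "1 -6.6 0 -4.6 -1.5 0 -1; 1 -6.6 0 -4.6 -1.5 0 -1; 1 -6.6 0 -4.6 -1.5 0 -1; 1 0 0 0 0 0 0; 1 0 0 0 0 0 0"

```text
time_s: 4.17
position: [0.4553, 0.214, 0.2435]
tool_rot: [[-0.558, 0.223, 0.799], [0.13, 0.975, -0.181], [-0.82, 0.003, -0.573]]
ft_force: [-0.3, -0.3, -2.9]
grip_width: 0.0251
```

arm_command:
  rows: "1 0 0 0 0 0 0; 1 0 0 0 0 0 0; 1 0 0 0 0 0 0"

```text
time_s: 4.42
position: [0.4555, 0.2145, 0.2433]
tool_rot: [[-0.558, 0.222, 0.799], [0.128, 0.975, -0.181], [-0.82, 0.002, -0.573]]
ft_force: [-0.2, 0.6, -2.8]
grip_width: 0.0257
```

Run:
```python
from h import *
s=readout.observe()
print(s['q'],s['position'],s['ft_force'],s['wrist_torque'],s['time_s'],s['grip_width'])
p=s['position'];R0=s['tool_rot'];print(R0)
ys=np.degrees(np.arctan2(R0[1,2],R0[0,2]));print('yaw',ys,'tilt',np.degrees(np.arcsin(-R0[2,2])))
# rack yaw 2.3: target over approach: y=0, upright, 100mm short of the rail, tip clear
xr=np.array([.9992,.0396,0]);rm=np.array([.668,.064,0])
# tool tilt same
R1=Ro.from_euler('z',2.3-ys,degrees=True).as_matrix()@R0
grip=rm-xr*(.036+.1)+[0,0,.181+.095]
p1=grip-[0,0,.0]; print(p1)
plan(p,R0,p1,R1,8,1)
```

```text
[ 25.824   11.6527 110.7772 -74.689   31.9792   6.7728] [0.4555 0.2145 0.2433] [-0.2415  0.581  -2.7862] [0.1325 0.7314 0.0053] 4.4167 0.025655495747701308
[[-0.5584  0.2215  0.7995]
 [ 0.1283  0.9752 -0.1806]
 [-0.8196  0.0017 -0.5729]]
yaw -12.729102679416666 tilt 34.95422276550764
[0.5321 0.0586 0.276 ]
1 -11.2 -16.9 8.8 -1.54 0.00 -1.08; 1 -10.9 -17.3 8.4 -1.54 0.00 -1.08; 1 -10.5 -17.7 7.9 -1.54 0.00 -1.08; 1 -10.2 -18.1 7.4 -1.54 0.00 -1.08; 1 -9.9 -18.5 6.9 -1.54 0.00 -1.08
1 -9.5 -18.9 6.4 -1.54 0.00 -1.08; 1 -9.2 -19.2 5.9 -1.54 0.00 -1.08; 1 -8.8 -19.5 5.4 -1.54 0.00 -1.08
```

```bash
cat >> h.py <<'E'
D=[([63.2934,21.833,74.3714],[.1364,.5326,.2479],[-.0005,-.001,-1]),
([42.4013,13.0974,108.3273],[.3734,.2542,.2465],[.754,-.334,-.565]),
([30.1273,21.4992,110.8299],[.4555,.2148,.1799],[.748,-.337,-.572]),
([25.824,11.6527,110.7772],[.4555,.2145,.2433],[.7995,-.1806,-.5729])]
def fitk():
    A=[];b=[]
    for q,p,z in D:
        q1,q2,q3=np.radians(q);s=q2+q3;u=np.array([np.cos(q1),np.sin(q1),0]);p=np.array(p);z=np.array(z)
        # p = u*(a+L1 sin q2+L2 sin s) + zhat*(h+L1 cos q2+L2 cos s)+Lt z
        A.append(np.c_[u,np.array([0,0,1]),u*np.sin(q2)+[0,0,np.cos(q2)],u*np.sin(s)+[0,0,np.cos(s)],z]);b.append(p)
    x,res,rk,sv=np.linalg.lstsq(np.vstack(A),np.hstack(b),rcond=None)
    return x,np.vstack(A)@x-np.hstack(b)
def ik(x,p,R):
    a,h,L1,L2,Lt=x;w=p-Lt*R[:,2];q1=np.arctan2(w[1],w[0]);r=np.hypot(w[0],w[1])-a;zz=w[2]-h
    c=(r*r+zz*zz-L1**2-L2**2)/(2*L1*L2);q3=np.arccos(np.clip(c,-1,1));q2=np.arctan2(r,zz)-np.arctan2(L2*np.sin(q3),L1+L2*np.cos(q3))
    s=q2+q3;f=np.array([np.cos(q1)*np.sin(s),np.sin(q1)*np.sin(s),np.cos(s)])
    q5=np.arccos(f@R[:,2]);
    # q4: direction of bend about forearm
    dn=np.array([np.cos(q1)*np.cos(s),np.sin(q1)*np.cos(s),-np.sin(s)]);lt=np.array([-np.sin(q1),np.cos(q1),0])
    q4=np.arctan2(R[:,2]@lt,R[:,2]@dn);return np.degrees([q1,q2,q3,q4,q5]),c
E
python3 - <<'E'
from h import *
x,e=fitk();print('a h L1 L2 Lt',x,'res mm',e*1000)
s=readout.observe();print(ik(x,s['position'],s['tool_rot'])[0],s['q'])
xr=np.array([.9992,.0396,0]);yr=np.array([-.0396,.9992,0]);rm=np.array([.668,.064,0.])
print('hang options: yoff,tilt0,lean -> q1..q5')
for yo in(0,):
  for tilt in(15,20,25,35,40,45,50):
    R=Rt(2.3,tilt);print(yo,tilt,ik(x,rm+yr*yo+xr*-.04+[0,0,.235],R)[0], 'preapp',ik(x,rm-xr*.14+[0,0,.265],R)[0])
R=Rt(-24.4,55);print('regrasp55',ik(x,np.array([.456,.2145,.18]),R)[0])
E
```

```text
a h L1 L2 Lt [ 0.2112 -0.0214  0.3939  0.171   0.068 ] res mm [100.7022 -61.3104   9.9635   7.4302  24.0784 -11.7285  12.1677   4.1988
  11.2473  -9.5671 -37.2606  -9.4823]
[ 29.4766  14.3426 102.823  -67.1045  36.7052] [ 25.824   11.6527 110.7772 -74.689   31.9792   6.7728]
hang options: yoff,tilt0,lean -> q1..q5
0 15 [   6.0671   30.0354   83.0606 -155.6171    8.8428] preapp [   6.8817   14.9829  101.6241 -158.886    12.3683]
0 20 [   6.0553   29.9648   81.1737 -107.2753    3.6954] preapp [   6.8642   14.8585   99.7291 -136.4802    6.2342]
0 25 [  6.0403  30.0001  79.1398 -29.9205   6.8073] preapp [  6.8422  14.8409  97.7551 -59.0511   4.8006]
0 35 [ 6.0019 30.3932 74.6724 -8.8064 20.2099] preapp [  6.7857  15.1191  93.6247 -12.8552  16.7356]
0 40 [ 5.9788 30.7502 72.2594 -6.1764 27.184 ] preapp [ 6.752  15.4082 91.4957 -8.6051 23.417 ]
0 45 [ 5.9536 31.212  69.74   -4.599  34.1921] preapp [ 6.7152 15.791  89.3421 -6.2315 30.0991]
0 50 [ 5.9264 31.7761 67.1241 -3.538  41.2106] preapp [ 6.6756 16.2617 87.1773 -4.7031 36.7358]
regrasp55 [ 28.7399  20.6436 110.1038 -49.209   37.3122]
```

```bash
sed -i 's/q1,q2,q3=np.radians(q);/q1,q2,q3=np.radians(np.array(q)+[12.336,0,0]);/' h.py
python3 - <<'E'
from h import *
x,e=fitk();print('a h L1 L2 Lt',x,'res mm',e*1000)
s=readout.observe();print(ik(x,s['position'],s['tool_rot'])[0],s['q'])
xr=np.array([.9992,.0396,0]);rm=np.array([.668,.064,0.])
for tilt in(5,10,15,20,25,35,40,45,50,55):
    R=Rt(2.3,tilt);print(tilt,ik(x,rm+xr*-.04+[0,0,.235],R)[0], 'preapp',ik(x,rm-xr*.14+[0,0,.265],R)[0])
for t in(45,50,55,60):
  R=Rt(-24.4,t);print('regrasp',t,ik(x,np.array([.456,.2145,.18]),R)[0])
E
```

```text
a h L1 L2 Lt [ 0.0112 -0.044   0.5699  0.3038  0.1919] res mm [ -6.149  -24.0403  12.3633   1.9986   7.9807  -2.2823  16.0813  20.7275
  -8.0379  -1.1204 -12.6758  -2.0431]
[ 39.5136  12.3415 109.3198 -70.9128  43.29  ] [ 25.824   11.6527 110.7772 -74.689   31.9792   6.7728]
5 [   7.1402   23.4939  114.8234 -172.9879   43.5143] preapp [   8.5674   13.1998  125.7408 -171.0357   44.2626]
10 [   7.1163   22.3322  112.6604 -171.7604   35.2375] preapp [   8.5276   11.8988  123.2265 -169.4074   35.5316]
15 [   7.0773   21.4046  110.2416 -169.7811   26.9648] preapp [   8.4626   10.883   120.5256 -166.7706   26.9429]
20 [   7.024    20.7228  107.5933 -166.0813   18.7674] preapp [   8.3746   10.1552  117.6677 -161.8219   18.5873]
25 [   6.958    20.2918  104.7403 -156.8917   10.8085] preapp [   8.2661    9.7108  114.6794 -149.5723   10.7196]
35 [  6.7939  20.1758  98.5097 -29.994    7.3765] preapp [  8.0002   9.6264 108.4041 -33.4314   8.4924]
40 [  6.6994  20.4771  95.1721 -13.2871  14.8138] preapp [  7.8495   9.9551 105.1574 -15.9945  15.596 ]
45 [ 6.5992 21.0042 91.7095 -7.9411 22.562 ] preapp [  7.6913  10.507  101.8616  -9.7662  23.0583]
50 [ 6.4948 21.7442 88.137  -5.3468 30.3032] preapp [ 7.5286 11.2629 98.5327 -6.6295 30.4898]
55 [ 6.388  22.6838 84.4678 -3.81   37.9785] preapp [ 7.3641 12.2035 95.1856 -4.7372 37.8109]
regrasp 45 [ 39.1423  17.8505 109.1251 -59.3311  47.391 ]
regrasp 50 [ 37.6841  17.6361 106.8626 -50.9434  47.0083]
regrasp 55 [ 36.1578  17.6069 104.6106 -42.6255  47.5267]
regrasp 60 [ 34.584   17.7543 102.3822 -34.6669  48.8819]
```

```bash
cat > kin.py <<'E'
from h import *
from scipy.optimize import least_squares
Q=np.array([[63.2934,21.833,74.3714,-.0008,83.8592,-12.3366],[42.4013,13.0974,108.3273,-67.7156,54.6974,17.0943],[30.1273,21.4992,110.8299,-81.3844,42.4109,27.0322],[25.824,11.6527,110.7772,-74.689,31.9792,6.7728]])
P=np.array([[.1364,.5326,.2479],[.3734,.2542,.2465],[.4555,.2148,.1799],[.4555,.2145,.2433]])
RR=[Rt(0,90)*0+np.array([[-.9687,.2482,-.0005],[.2482,.9687,-.001],[.0002,-.0011,-1]]),np.array([[-.515,.407,.754],[.233,.913,-.334],[-.825,.004,-.565]]),np.array([[-.521,.411,.748],[.235,.912,-.337],[-.82,0,-.572]]),np.array([[-.5584,.2215,.7995],[.1283,.9752,-.1806],[-.8196,.0017,-.5729]])]
z=lambda a:Ro.from_euler('z',a,degrees=True).as_matrix()
y=lambda a:Ro.from_euler('y',a,degrees=True).as_matrix()
def orient(q,v,s4,s6): # v: offsets of q1,q2+q3 pitch,q4,q5,q6
    return z(q[0]+v[0])@y(q[1]+q[2]+v[1])@z(s4*q[3]+v[2])@y(q[4]+v[3])@z(s6*q[5]+v[4])
best=None
for s4 in(1,-1):
  for s6 in(1,-1):
    for i in(0,90,-90):
     for j in(0,180):
      f=lambda v:np.concatenate([(orient(q,v,s4,s6)-R).ravel() for q,R in zip(Q,RR)])
      r=least_squares(f,[12,0,i,0,j])
      if best is None or r.cost<best[0]-1e-6:best=(r.cost,r.x,s4,s6)
E
python3 - <<'E'
from kin import *
print(best)
E
```

```text
(np.float64(5.275208325462676e-07), array([-0.0066,  0.0048, -0.0078, -0.0039, 89.9914]), 1, 1)
```

```bash
cat >> kin.py <<'E'
def cols(q):
    A=z(q[0]);B=A@y(q[1]);C=A@y(q[1]+q[2]);E=C@z(q[3]);F=E@y(q[4])
    return np.c_[A,B[:,2],C[:,0],C[:,2],E[:,0],F[:,2]]
M=np.vstack([cols(q) for q in Q]);X=np.linalg.lstsq(np.vstack([M,1e-4*np.eye(8)]),np.r_[P.ravel(),np.zeros(8)],rcond=None)[0]
def fk(q):return cols(q)@X,orient(q,[0,0,0,0,90],1,1)
LO=np.array([-178,-50.7,12.7,-81.4,10.,-165]);HI=np.array([178,133,142,261.4,163,165])
def ik6(p,R,q0):
    def f(q):
        P_,R_=fk(q);return np.r_[(P_-p)*1000,(Ro.from_matrix(R_.T@R).as_rotvec())*300]
    r=least_squares(f,np.clip(q0,LO+.1,HI-.1),bounds=(LO,HI));return r.x,np.sqrt(2*r.cost)
E
python3 - <<'E'
from kin import *
print('a b h L1 e L2 w Lt',X,'res mm',(M@X-P.ravel())*1000)
s=readout.observe();q0=s['q']
xr=np.array([.9992,.0396,0]);rm=np.array([.668,.064,0.])
for name,off,h in(('pre',.14,.265),('hang',.04,.235)):
  for t in(10,15,20,25,30,35,40,45,50,55):
    R=Rt(2.3,t);best=min((ik6(rm-xr*off+[0,0,h],R,np.r_[a,15,100,b,c,d]) for a in(-20,) for b in(-75,-40,90,180,240) for c in(30,) for d in(0,90,-90)),key=lambda k:k[1])
    print(name,t,best[0].round(1),round(best[1],2))
for t in(35,45,50,55,60):print('regrasp',t,[k.round(1) if isinstance(k,np.ndarray) else round(k,2) for k in ik6(np.array([.456,.2145,.18]),Rt(-24.4,t),Q[2])])
E
```

```text
a b h L1 e L2 w Lt [-0.0002  0.1175  0.1296  0.5374  0.1028  0.3508  0.      0.2404] res mm [ 0.0001  0.0006  0.0057 -0.0056 -0.007  -0.0214  0.0066 -0.0011  0.0117
  0.0003  0.0063  0.004 ]
pre 10 [-13.9  15.2 127.6 157.   44.7 103.9] 0.0
pre 15 [-13.6  12.3 125.1 152.4  34.9 109. ] 0.0
pre 20 [-13.3   9.9 122.3 144.6  25.8 117.2] 0.0
pre 25 [-12.9   8.1 119.4 129.7  18.  132.3] 0.0
pre 30 [-12.4   6.9 116.3 100.2  12.9 162.1] 0.0
pre 35 [ -11.9    6.2  113.    60.6   13.3 -158.2] 0.0
pre 40 [ -11.3    6.   109.7   35.    18.3 -132.5] 0.0
pre 45 [ -10.7    6.1  106.3   22.2   25.  -119.6] 0.0
pre 50 [ -10.2    6.7  102.9   15.2   32.1 -112.6] 0.0
pre 55 [  -9.6    7.5   99.4   10.8   39.2 -108.3] 0.0
hang 10 [ -9.6  25.9 114.8 162.3  41.8 101.3] 0.0
hang 15 [ -9.5  23.6 112.9 158.8  32.9 105. ] 0.0
hang 20 [ -9.3  21.6 110.6 152.7  24.3 111.2] 0.0
hang 25 [ -9.   20.1 108.1 140.6  16.3 123.4] 0.0
hang 30 [ -8.8  19.  105.3 111.5  10.3 152.6] 0.0
hang 35 [  -8.5   18.3  102.3   61.1   10.1 -156.9] 0.0
hang 40 [  -8.2   18.    99.    31.2   15.6 -127. ] 0.0
hang 45 [  -7.8   18.1   95.7   18.7   22.8 -114.6] 0.0
hang 50 [  -7.5   18.5   92.2   12.5   30.3 -108.4] 0.0
hang 55 [  -7.2   19.2   88.6    8.8   37.9 -104.8] 0.0
regrasp 35 [array([ 30.1,  21.5, 110.7, -81. ,  42.4,  26.7]), np.float64(0.0)]
regrasp 45 [array([ 26.9,  18.8, 107. , -60.2,  39.5,   4.9]), np.float64(0.0)]
regrasp 50 [array([ 25.2,  17.9, 105. , -49.6,  40. ,  -6. ]), np.float64(0.0)]
regrasp 55 [array([ 23.5,  17.3, 102.9, -39.6,  41.8, -16.2]), np.float64(0.0)]
regrasp 60 [array([ 21.7,  17.1, 100.8, -30.9,  44.6, -25. ]), np.float64(0.0)]
```

Run:
```python
from kin import *
s=readout.observe();p=s['position'];R=s['tool_rot'];q=s['q']
for z_ in(.22,.2,.18):
  q,e=ik6(np.array([p[0],p[1],z_]),R,q);print(z_,q.round(1),e)
g=np.array([p[0],p[1],.18])-.002*R[:,2]
for t in(45,55,62):
  Rn=Rt(-12.73,t);q,e=ik6(g+.002*Rn[:,2],Rn,q);print(t,q.round(1),e)
plan(np.array([p[0],p[1],.18]),R,g+.002*Rn[:,2]+.003*np.array([.975,-.22,0]),Rn,8,0)
```

```text
0.22 [ 25.8  14.1 112.7 -81.4  31.1  14.7] 0.7615805887791401
0.2 [ 26.   15.7 112.9 -81.4  31.1  15.7] 9.994153034690338
0.18 [ 26.2  17.5 113.  -81.4  31.1  16.8] 19.15196154223331
45 [ 23.2  16.3 111.4 -63.2  27.7  -2.6] 3.6814644647961026e-13
55 [ 20.5  15.3 106.4 -35.2  33.  -31.2] 1.508580031102841e-13
62 [ 18.5  15.4 102.8 -22.5  39.6 -44.1] 1.9266746646193116e-13
0 -0.1 0.0 0.3 0.00 3.38 -0.01; 0 -0.1 0.0 0.3 0.00 3.38 -0.01; 0 -0.1 0.0 0.3 0.00 3.38 -0.01; 0 -0.1 0.0 0.3 0.00 3.38 -0.01; 0 -0.2 0.0 0.2 0.00 3.38 -0.01
0 -0.2 0.0 0.2 0.00 3.38 -0.01; 0 -0.2 0.0 0.2 0.00 3.38 -0.01; 0 -0.2 0.0 0.2 0.00 3.38 -0.01
```

arm_command:
  rows: "1 8 0 5.7 0 0 0; 1 8 0 5.7 0 0 0; 1 8 0 5.7 0 0 0; 1 8 0 5.7 0 0 0; 1 8 0 5.7 0 0 0"

```text
time_s: 4.83
position: [0.4576, 0.2199, 0.2078]
tool_rot: [[-0.574, 0.227, 0.787], [0.132, 0.974, -0.185], [-0.808, -0.002, -0.589]]
ft_force: [0.8, 0.3, -2.8]
grip_width: 0.0254
```

arm_command:
  rows: "1 4 0 2.9 0 0 0; 1 3 0 2 0 0 0; 1 0 0 0 0 0 0; 1 0 0 0 0 0 0"

```text
time_s: 5.17
position: [0.4577, 0.2214, 0.204]
tool_rot: [[-0.578, 0.228, 0.784], [0.133, 0.974, -0.186], [-0.805, -0.003, -0.593]]
ft_force: [0.5, 0.1, -2.9]
grip_width: 0.0258
```

Run:
```python
from kin import *
s=readout.observe();p=s['position'];R=s['tool_rot'];print(s['q'])
ys=np.degrees(np.arctan2(R[1,2],R[0,2]));print('yaw',ys,'tilt',np.degrees(np.arcsin(-R[2,2])))
for y_ in(-12.7,-20,-24,-30,-36):
  for xy in((.4577,.2214),(.5,.2),(.53,.2),(.53,.25)):
    q,e=ik6(np.array([*xy,.18]),Rt(y_,35),s['q']);print(y_,xy,q.round(1),round(e,2))
```

```text
[ 26.5745  16.2085 112.3815 -81.405   31.5007  16.1082]
yaw -13.33273110410775 tilt 36.360353809314766
-12.7 (0.4577, 0.2214) [ 27.   18.1 112.3 -81.4  31.7  17.1] 17.48
-12.7 (0.5, 0.2) [ 21.1  19.4 109.7 -81.4  27.3  12.9] 18.02
-12.7 (0.53, 0.2) [ 19.5  21.5 106.7 -81.4  26.1  11.5] 14.66
-12.7 (0.53, 0.25) [ 25.8  24.3 103.5 -81.4  31.   15.1] 5.57
-20 (0.4577, 0.2214) [ 29.6  20.6 110.9 -81.4  39.   23.7] 5.79
-20 (0.5, 0.2) [ 23.9  21.6 108.2 -81.4  35.   19.4] 8.02
-20 (0.53, 0.2) [ 22.2  23.5 105.2 -81.4  33.8  17.8] 5.12
-20 (0.53, 0.25) [ 28.1  26.1 101.1 -78.4  38.5  17.8] 0.0
-24 (0.4577, 0.2214) [ 30.7  21.9 110.  -80.5  42.7  26.2] 0.0
-24 (0.5, 0.2) [ 25.2  22.9 107.5 -81.4  38.8  22.8] 1.26
-24 (0.53, 0.2) [ 23.5  24.7 104.2 -80.7  37.7  20.3] 0.0
-24 (0.53, 0.25) [ 29.2  27.1  99.2 -75.3  42.7  17.8] 0.0
-30 (0.4577, 0.2214) [ 32.2  23.3 107.  -75.3  48.5  25.8] 0.0
-30 (0.5, 0.2) [ 26.9  24.4 104.8 -76.7  44.8  22.9] 0.0
-30 (0.53, 0.2) [ 25.1  26.  101.3 -75.7  43.9  19.9] 0.0
-30 (0.53, 0.25) [ 30.5  28.5  96.1 -71.2  48.9  18. ] 0.0
-36 (0.4577, 0.2214) [ 33.4  24.8 103.9 -70.8  54.3  25.9] 0.0
-36 (0.5, 0.2) [ 28.2  25.8 101.7 -72.2  50.8  22.9] 0.0
-36 (0.53, 0.2) [ 26.5  27.5  98.3 -71.4  50.   20.1] 0.0
-36 (0.53, 0.25) [ 31.6  30.   92.9 -67.6  55.   18.6] 0.0
```

Run:
```python
from kin import *
s=readout.observe();p=s['position'];R=s['tool_rot'];R1=Rt(-30,34.95)
plan(p,R,np.array([.458,.2214,.204]),R1,5,1)
plan(np.array([.458,.2214,.204]),R1,np.array([.458,.2214,.1805]),R1,5,1)
q=s['q']
for f in np.linspace(0,1,6):
  Ri=R@Ro.from_rotvec(f*Ro.from_matrix(R.T@R1).as_rotvec()).as_matrix();q,e=ik6(p,Ri,q);print(q.round(1),round(e,2))
```

```text
1 -0.0 0.0 0.0 2.71 -0.28 1.99; 1 -0.0 0.0 0.0 2.71 -0.28 1.99; 1 -0.0 0.0 0.0 2.71 -0.28 1.99; 1 -0.0 0.0 0.0 2.71 -0.28 1.99; 1 -0.0 0.0 0.0 2.71 -0.28 1.99
1 3.9 0.0 2.7 0.00 0.00 0.00; 1 3.9 0.0 2.7 0.00 0.00 0.00; 1 3.9 0.0 2.7 0.00 0.00 0.00; 1 3.9 0.0 2.7 0.00 0.00 0.00; 1 3.9 0.0 2.7 0.00 0.00 0.00
[ 26.6  16.2 112.4 -81.4  31.5  16.1] 0.01
[ 28.   17.1 111.1 -79.3  35.3  17. ] 0.0
[ 29.2  18.  109.8 -77.3  39.   17.9] 0.0
[ 30.4  18.9 108.3 -75.5  42.7  18.8] 0.0
[ 31.4  19.9 106.9 -73.6  46.2  19.7] 0.0
[ 32.2  20.9 105.3 -71.9  49.7  20.6] 0.0
```

arm_command:
  rows: "1 0 0 0 2.7 -0.3 2; 1 0 0 0 2.7 -0.3 2; 1 0 0 0 2.7 -0.3 2; 1 0 0 0 2.7 -0.3 2; 1 0 0 0 2.7 -0.3 2"

```text
time_s: 5.58
position: [0.4576, 0.2214, 0.2041]
tool_rot: [[-0.493, 0.503, 0.71], [0.289, 0.864, -0.411], [-0.821, 0.002, -0.571]]
ft_force: [0.1, -0.2, -2.2]
grip_width: 0.0251
```

arm_command:
  rows: "1 3.9 0 2.7 0 0 0; 1 3.9 0 2.7 0 0 0; 1 3.9 0 2.7 0 0 0; 1 3.9 0 2.7 0 0 0"

```text
time_s: 5.92
position: [0.4574, 0.221, 0.1842]
tool_rot: [[-0.495, 0.5, 0.711], [0.287, 0.866, -0.409], [-0.82, 0.001, -0.572]]
ft_force: [0.5, 0.5, -2.4]
grip_width: 0.0256
```

arm_command:
  rows: "1 2 0 1.4 0 0 0; 1 1 0 0.7 0 0 0; 1 0.8 0 0.6 0 0 0; 1 0 0 0 0 0 0"

```text
time_s: 6.25
position: [0.4577, 0.2213, 0.1801]
tool_rot: [[-0.494, 0.5, 0.711], [0.287, 0.866, -0.41], [-0.821, 0.002, -0.571]]
ft_force: [0.1, 0.5, -3.2]
grip_width: 0.0255
```

Run:
```python
from kin import *
s=readout.observe();p=s['position'];R=s['tool_rot'];print(s['q'],p,R,s['ft_force'],s['wrist_torque'])
```

```text
[ 32.2446  23.3255 107.0599 -75.5377  48.5558  26.1183] [0.4577 0.2213 0.1801] [[-0.4942  0.5002  0.7111]
 [ 0.287   0.8659 -0.4096]
 [-0.8206  0.0017 -0.5715]] [ 0.0894  0.5229 -3.1986] [ 0.3448  0.6876 -0.0423]
```

arm_command:
  rows: "1 0.8 0 0.6 0 0 0; 1 0 0 0 0 0 0"

```text
time_s: 6.42
position: [0.4581, 0.2214, 0.1799]
tool_rot: [[-0.493, 0.5, 0.712], [0.287, 0.866, -0.41], [-0.821, 0.002, -0.57]]
ft_force: [-0.3, 0.4, 2.9]
grip_width: 0.0254
```

arm_command:
  rows: "1 0.8 0 0.6 0 0 0; 1 0 0 0 0 0 0"

```text
time_s: 6.58
position: [0.4583, 0.2214, 0.1799]
tool_rot: [[-0.491, 0.5, 0.713], [0.287, 0.866, -0.41], [-0.823, 0.003, -0.569]]
ft_force: [-3.2, 1.3, 10.6]
grip_width: 0.025
```

arm_command:
  rows: "1 -0.6 0 -0.4 0 0 0; 0 0 0 0 0 0 0; 0 0 0 0 0 0 0; 0 0 0 0 0 0 0; 0 0 0 0 0 0 0"

```text
time_s: 7.0
position: [0.4578, 0.2213, 0.1788]
tool_rot: [[-0.494, 0.5, 0.711], [0.287, 0.866, -0.41], [-0.821, 0.002, -0.572]]
ft_force: [0.1, 0.7, 0.8]
grip_width: 0.0727
```

arm_command:
  rows: "0 0 0 0 0 0 0; 0 0 0 0 0 0 0; 0 0 0 0 0 0 0"

```text
time_s: 7.25
position: [0.4578, 0.2213, 0.1788]
tool_rot: [[-0.494, 0.5, 0.711], [0.287, 0.866, -0.41], [-0.821, 0.002, -0.572]]
ft_force: [0.5, 0.0, 0.2]
grip_width: 0.0852
```

Run:
```python
from kin import *
s=readout.observe();p=s['position'];R=s['tool_rot'];q=s['q'];print(q,p,s['ft_force'],s['wrist_torque'],s['grip_width'])
y0=np.degrees(np.arctan2(R[1,2],R[0,2]));print('yaw',y0,'tilt',np.degrees(np.arcsin(-R[2,2])))
R1=Rt(y0,61);g=p-.002*R[:,2];d=np.array([np.cos(np.radians(y0)),np.sin(np.radians(y0)),0])
p1=g+.003*d+.002*R1[:,2]
plan(p,R,p1,R1,7,0)
print(ik6(p1,R1,q)[0].round(1))
m=eyes.camera_model('wrist');grab('wrist','w3.png');np.savez('w3.npz',**{k:np.array(v) for k,v in m.items()})
t=grab('top','t3.png');T=eyes.camera_model('top')
h2=cv2.cvtColor(t,cv2.COLOR_RGB2HSV)
r=(((h2[...,0]<6)|(h2[...,0]>174))&(h2[...,1]>160)&(h2[...,2]>90)).astype(np.uint8)
n,l,st,ce=cv2.connectedComponentsWithStats(r)
for i in range(1,n):
  if st[i,4]>8:print('red',ce[i],st[i,4],onz(T,*ce[i],.181))
```

```text
[ 32.245   23.4709 107.1298 -75.711   48.5055  26.3882] [0.4578 0.2213 0.1788] [0.5327 0.0118 0.1834] [0.1376 0.3636 0.0719] 0.08519834232762415
yaw -29.95230077349808 tilt 34.85756612296835
0 -0.1 0.0 0.3 0.00 3.73 -0.02; 0 -0.1 0.0 0.3 0.00 3.73 -0.02; 0 -0.2 0.0 0.3 0.00 3.73 -0.02; 0 -0.2 0.0 0.3 0.00 3.73 -0.02; 0 -0.2 0.0 0.3 0.00 3.73 -0.02
0 -0.2 0.0 0.3 0.00 3.73 -0.02; 0 -0.2 0.0 0.3 0.00 3.73 -0.02
[ 22.8  18.7  98.1 -30.8  48.9 -19.6]
red [462.4017  28.9508] 590 [ 0.9018 -0.2357  0.181 ]
red [488.375  200.9583] 24 [ 0.553  -0.2725  0.181 ]
red [246.7941 220.2647] 34 [0.5151 0.1897 0.181 ]
red [172.0667 245.8   ] 45 [0.4663 0.3304 0.181 ]
```

arm_command:
  rows: "0 -0.1 0 0.2 0 3.7 0; 0 -0.1 0 0.2 0 3.7 0; 0 -0.1 0 0.2 0 3.7 0; 0 -0.1 0 0.2 0 3.7 0; 0 -0.1 0 0.2 0 3.7 0"

```text
time_s: 7.77
position: [0.4586, 0.221, 0.1788]
tool_rot: [[-0.696, 0.499, 0.516], [0.403, 0.866, -0.295], [-0.594, 0.002, -0.804]]
ft_force: [-0.2, -0.0, 0.3]
grip_width: 0.0855
```

arm_command:
  rows: "0 -0.1 0 0.2 0 3.7 0; 0 -0.1 0 0.2 0 3.7 0; 0 0 0 0 0 0 0; 0 0 0 0 0 0 0"

```text
time_s: 8.1
position: [0.4593, 0.2201, 0.1785]
tool_rot: [[-0.754, 0.501, 0.425], [0.438, 0.865, -0.244], [-0.49, 0.002, -0.872]]
ft_force: [0.4, -0.4, -0.0]
grip_width: 0.0851
```

Run:
```python
from kin import *
s=readout.observe();p=s['position'];R=s['tool_rot'];print(s['q'],p,R[:,2],s['ft_force'],s['wrist_torque'])
grab('wrist','w4.png')
```

```text
[ 22.9604  18.6423  98.3294 -31.3169  48.7673 -18.9177] [0.4593 0.2201 0.1785] [ 0.4251 -0.2444 -0.8715] [ 0.447  -0.3543 -0.0052] [0.1251 0.2587 0.0002]
```

View pics/w4.png

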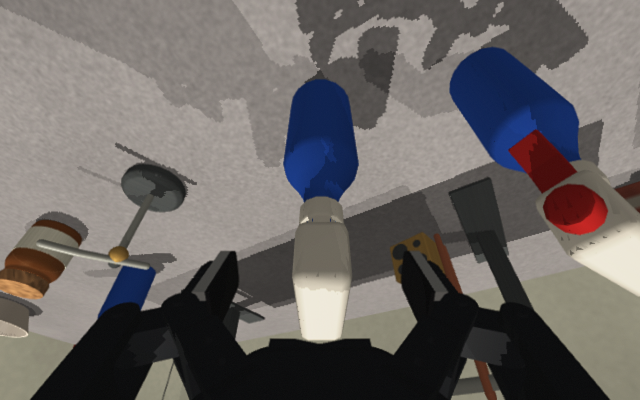

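The bottle still stands upright, with its head at u≈322 midway between the fingers. I'm closing again at 61° tilt.

arm_command:
  rows: "1 0 0 0 0 0 0; 1 0 0 0 0 0 0; 1 0 0 0 0 0 0; 1 0 0 0 0 0 0; 1 0 0 0 0 0 0"
  squeeze: 60

```text
time_s: 8.57
position: [0.4589, 0.2207, 0.1783]
tool_rot: [[-0.755, 0.5, 0.424], [0.437, 0.866, -0.243], [-0.489, 0.001, -0.872]]
ft_force: [-3.0, 1.5, 9.0]
grip_width: 0.0256
```

arm_command:
  rows: "1 0 0 0 0 0 0; 1 0 0 0 0 0 0; 1 0 0 0 0 0 0; 1 0 0 0 0 0 0; 1 0 0 0 0 0 0"

```text
time_s: 8.98
position: [0.4591, 0.2206, 0.1784]
tool_rot: [[-0.755, 0.5, 0.424], [0.437, 0.866, -0.243], [-0.489, 0.002, -0.872]]
ft_force: [-0.2, 1.2, 0.9]
grip_width: 0.0252
```

Run:
```python
from kin import *
s=readout.observe();p=s['position'];R0=s['tool_rot'];q=s['q'];print(q,p,s['ft_force'],s['wrist_torque'],s['grip_width'])
np.savez('grasp.npz',p=p,R=R0)
y0=np.degrees(np.arctan2(R0[1,2],R0[0,2]));t0=np.degrees(np.arcsin(-R0[2,2]));print(y0,t0)
xr=np.array([.9992,.0396,0]);rm=np.array([.668,.064,0.])
# A: lift 80 ; B: yaw to 2.3 lean 10 at 100 short of hang
pA=p+[0,0,.05]
R1=Rt(2.3,t0-10)
pB=rm-xr*.145+[0,0,.262]
def chk(p,R,p1,R1,q,n=8):
  w=Ro.from_matrix(R.T@R1).as_rotvec()
  for i in range(n+1):
    f=i/n;q,e=ik6(p+f*(p1-p),R@Ro.from_rotvec(f*w).as_matrix(),q)
    if i%2==0:print(q.round(1),round(e,3))
  return q
plan(p,R0,pA,R0,6,1);q=chk(p,R0,pA,R0,q,4)
print();plan(pA,R0,pB,R1,15,1);q=chk(pA,R0,pB,R1,q)
pC=pB+xr*.1;print();chk(pB,R1,pC,R1,q,4)
```

```text
[ 22.9798  18.6439  98.2997 -31.1511  48.7987 -19.0868] [0.4591 0.2206 0.1784] [-0.2317  1.2033  0.8871] [0.3319 0.1825 0.1166] 0.025241236018166607
-29.818871765700244 60.74837950165505
1 -4.1 0.0 -7.3 0.00 0.00 0.00; 1 -4.1 0.0 -7.3 0.00 0.00 0.00; 1 -4.1 0.0 -7.3 0.00 0.00 0.00; 1 -4.1 0.0 -7.3 0.00 0.00 0.00; 1 -4.1 0.0 -7.3 0.00 0.00 0.00
1 -4.1 0.0 -7.3 0.00 0.00 0.00
[ 23.   18.6  98.3 -31.2  48.8 -19.1] 0.0
[ 23.   16.7  96.1 -29.5  52.3 -21.7] 0.0
[ 23.   15.   93.8 -28.   55.9 -24.2] 0.0

1 -9.0 -7.2 2.5 -1.21 -0.65 -1.79; 1 -8.8 -7.6 2.4 -1.21 -0.65 -1.79; 1 -8.5 -7.9 2.4 -1.21 -0.65 -1.79; 1 -8.2 -8.2 2.3 -1.21 -0.65 -1.79; 1 -8.0 -8.5 2.2 -1.21 -0.65 -1.79
1 -7.7 -8.8 2.1 -1.21 -0.65 -1.79; 1 -7.4 -9.1 2.0 -1.21 -0.65 -1.79; 1 -7.1 -9.3 1.9 -1.21 -0.65 -1.79; 1 -6.7 -9.6 1.8 -1.21 -0.65 -1.79; 1 -6.4 -9.8 1.6 -1.21 -0.65 -1.79
1 -6.1 -10.1 1.5 -1.21 -0.65 -1.79; 1 -5.8 -10.3 1.4 -1.21 -0.65 -1.79; 1 -5.4 -10.5 1.2 -1.21 -0.65 -1.79; 1 -5.1 -10.7 1.0 -1.21 -0.65 -1.79; 1 -4.7 -10.8 0.9 -1.21 -0.65 -1.79
[ 23.   15.   93.8 -28.   55.9 -24.2] 0.0
[ 16.1  11.8  97.8 -25.6  47.1 -38.1] 0.0
[  8.    9.1 100.9 -18.5  39.  -56.7] 0.0
[ -1.    7.2 102.8  -4.4  33.4 -82.1] 0.0
[ -10.3    6.5  103.3   14.8   32.5 -112.4] 0.0

[ -10.3    6.5  103.3   14.8   32.5 -112.4] 0.0
[  -8.7   11.5   96.8   12.7   33.6 -109.2] 0.0
[  -7.6   16.4   89.9   10.8   35.4 -106.5] 0.0
```

arm_command:
  rows: "1 -4 0 -7.3 0 0 0; 1 -4 0 -7.3 0 0 0; 1 -4 0 -7.3 0 0 0; 1 -4 0 -7.3 0 0 0; 1 -4 0 -7.3 0 0 0"

```text
time_s: 9.4
position: [0.4586, 0.2207, 0.2211]
tool_rot: [[-0.755, 0.5, 0.424], [0.437, 0.866, -0.243], [-0.489, 0.002, -0.872]]
ft_force: [0.4, -0.5, -3.0]
grip_width: 0.0253
```

arm_command:
  rows: "1 -4 0 -7.3 0 0 0; 1 -9 -7.2 2.5 -1.2 -0.65 -1.8; 1 -8.8 -7.6 2.4 -1.2 -0.65 -1.8; 1 -8.5 -7.9 2.4 -1.2 -0.65 -1.8; 1 -8.2 -8.2 2.3 -1.2 -0.65 -1.8"

```text
time_s: 9.82
position: [0.4757, 0.177, 0.2379]
tool_rot: [[-0.789, 0.362, 0.496], [0.312, 0.932, -0.184], [-0.529, 0.01, -0.848]]
ft_force: [-0.7, -0.4, -3.1]
grip_width: 0.0254
```

arm_command:
  rows: "1 -8 -8.5 2.2 -1.2 -0.65 -1.8; 1 -7.7 -8.8 2.1 -1.2 -0.65 -1.8; 1 -7.4 -9 2 -1.2 -0.65 -1.8; 1 -7 -9.3 1.9 -1.2 -0.65 -1.8; 1 -6.7 -9.6 1.8 -1.2 -0.65 -1.8"

```text
time_s: 10.23
position: [0.497, 0.1228, 0.2491]
tool_rot: [[-0.801, 0.181, 0.57], [0.153, 0.983, -0.097], [-0.578, 0.01, -0.816]]
ft_force: [-0.3, 0.1, -3.3]
grip_width: 0.0253
```

arm_command:
  rows: "1 -6.4 -9.8 1.6 -1.2 -0.65 -1.8; 1 -6 -10 1.5 -1.2 -0.65 -1.8; 1 -5.8 -10.3 1.4 -1.2 -0.65 -1.8; 1 -5.4 -10.5 1.2 -1.2 -0.65 -1.8; 1 -5 -10.7 1 -1.2 -0.65 -1.8"

```text
time_s: 10.65
position: [0.5182, 0.0688, 0.2604]
tool_rot: [[-0.781, -0.007, 0.624], [-0.006, 1.0, 0.003], [-0.624, -0.001, -0.781]]
ft_force: [0.2, 0.4, -2.7]
grip_width: 0.0252
```

arm_command:
  rows: "1 -4.7 -10.8 1 -1.2 -0.65 -1.8; 1 0 0 0 0 0 0; 1 0 0 0 0 0 0; 1 0 0 0 0 0 0; 1 0 0 0 0 0 0"

```text
time_s: 11.07
position: [0.5223, 0.0592, 0.2619]
tool_rot: [[-0.774, -0.042, 0.631], [-0.035, 0.999, 0.024], [-0.632, -0.004, -0.775]]
ft_force: [1.1, 0.0, -3.2]
grip_width: 0.0255
```

Run:
```python
from kin import *
s=readout.observe();p=s['position'];R0=s['tool_rot'];q=s['q'];print(q,p,s['ft_force'],s['wrist_torque'],s['grip_width'],s['time_s'])
y0=np.degrees(np.arctan2(R0[1,2],R0[0,2]));t0=np.degrees(np.arcsin(-R0[2,2]));print('yaw,tilt',y0,t0,R0[2])
a=grab('side','s5.png');b=grab('top','t5.png')
cv2.imwrite('pics/c5.png',cv2.cvtColor(np.vstack([cv2.resize(a[90:270,200:480],(700,450)),np.zeros((4,700,3),np.uint8)]),cv2.COLOR_RGB2BGR))
```

```text
[ -10.0753    6.4184  103.3454   14.4227   32.5137 -112.111 ] [0.5223 0.0592 0.2619] [ 1.0562  0.042  -3.1556] [-0.002   0.6323  0.0032] 0.025534778769226545 11.0667
yaw,tilt 2.156216248237014 50.808856504095964 [-0.6319 -0.0037 -0.775 ]
```

View pics/c5.png

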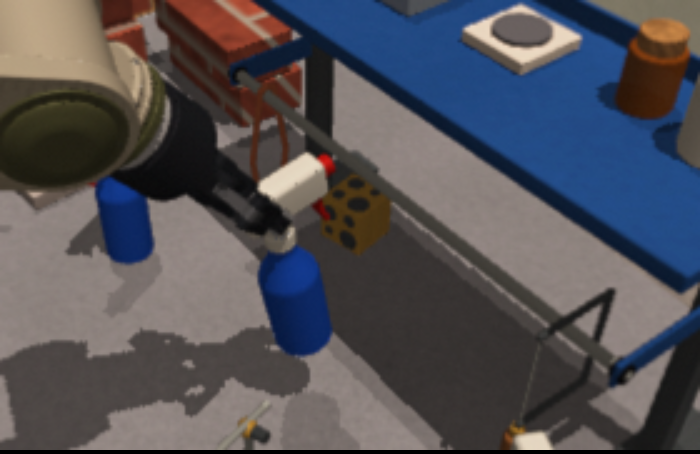

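```bash
cat >> h.py <<'E'
GX,GZ,T0=-.009,.180,60.75
def bpt(s,x,z,y=0):
    "bottle-frame point (m) -> world, from tool pose"
    R=s['tool_rot'];g=np.array(s['position'])-.002*R[:,2]
    Rb=R@Rt(0,T0).T   # bottle axes
    return g+Rb@np.array([x-GX,y,z-GZ])
def lean(s):
    Rb=s['tool_rot']@Rt(0,T0).T;return np.degrees(np.arctan2(-Rb[0,2],Rb[2,2])),Rb
def reds(im,box):
    h2=cv2.cvtColor(im,cv2.COLOR_RGB2HSV);r=(((h2[...,0]<6)|(h2[...,0]>174))&(h2[...,1]>150)&(h2[...,2]>70)).astype(np.uint8)
    n,l,st,ce=cv2.connectedComponentsWithStats(r)
    return [(ce[i],st[i]) for i in range(1,n) if st[i,4]>5 and box[0]<ce[i][0]<box[1] and box[2]<ce[i][1]<box[3]]
E
python3 - <<'E'
from h import *
s=readout.observe();S=eyes.camera_model('side');T=eyes.camera_model('top')
print('lean',lean(s)[0])
side=cv2.imread('pics/s5.png')[...,::-1].copy();top=cv2.imread('pics/t5.png')[...,::-1].copy()
print('side',reds(side,(300,350,130,200)));print('top',reds(top,(260,420,130,280)))
for n,x,z in(('nozzle',.057,.181),('tip',.046,.129),('crotch',.026,.162),('base',0,0)):
  w=bpt(s,x,z);print(n,w,'side',proj(S,w),'top',proj(T,w))
E
```

```text
lean 9.953565856317189
side [(array([330.4286, 154.7714]), array([327, 151,   7,   9,  35], dtype=int32)), (array([328.6316, 173.6842]), array([327, 170,   5,   8,  19], dtype=int32))]
top [(array([312.9412, 175.3529]), array([309, 173,   9,   6,  51], dtype=int32))]
nozzle [0.5859 0.062  0.2758] side [330.0678 155.5172] top [313.3998 175.2644]
tip [0.5841 0.0617 0.2227] side [329.223  175.6048] top [313.9946 181.1456]
crotch [0.5587 0.0608 0.2517] side [319.6112 169.6819] top [314.2666 193.0345]
base [0.5611 0.0602 0.0877] side [321.2872 222.7743] top [315.5212 201.43  ]
```

Run:
```python
from h import *
s=readout.observe();R=s['tool_rot'];p=s['position']
xr=np.array([.9992,.0396,0]);rail=np.array([.668,.064,.205])
w=bpt(s,.029,.118);d=rail-w;print('rail-w along xr, z, tip z:',d@xr,d[2],bpt(s,.046,.129)[2], 'head top',bpt(s,.05,.196)[2])
dz=d[2];dx=d@xr
up=R.T@np.array([0,0,dz*1000]);print('vertical first',up)
f=R.T@(xr*dx*1000);print('forward total',f, f/10)
```

```text
rail-w along xr, z, tip z: 0.09880969859587986 -0.003909961240026655 0.22268268465989416 head top 0.2893651594118492
vertical first [2.4714 0.0149 3.0298]
forward total [-76.5662  -0.2926  62.4547] [-7.6566 -0.0293  6.2455]
```

arm_command:
  rows: "1 -7.7 0 6.2 0 0 0; 1 -7.7 0 6.2 0 0 0; 1 -7.7 0 6.2 0 0 0; 1 -7.7 0 6.2 0 0 0; 1 -7.7 0 6.2 0 0 0"

```text
time_s: 11.58
position: [0.5733, 0.0607, 0.2621]
tool_rot: [[-0.774, -0.042, 0.632], [-0.035, 0.999, 0.023], [-0.632, -0.004, -0.775]]
ft_force: [0.2, 0.0, -3.0]
grip_width: 0.025
```

arm_command:
  rows: "1 -5 0 4.1 0 0 0; 1 -5 0 4.1 0 0 0; 1 -5 0 4.1 0 0 0; 1 -5 0 4.1 0 0 0; 1 -5 0 4.1 0 0 0"

```text
time_s: 12.0
position: [0.6048, 0.062, 0.2621]
tool_rot: [[-0.774, -0.042, 0.632], [-0.035, 0.999, 0.023], [-0.632, -0.004, -0.775]]
ft_force: [1.1, -0.1, -3.6]
grip_width: 0.0256
```

arm_command:
  rows: "1 -5 0 4.1 0 0 0; 1 -4.5 0 3.6 0 0 0; 1 -3.5 0 2.8 0 0 0; 1 0 0 0 0 0 0; 1 0 0 0 0 0 0"

```text
time_s: 12.42
position: [0.621, 0.0627, 0.2621]
tool_rot: [[-0.774, -0.042, 0.632], [-0.035, 0.999, 0.023], [-0.632, -0.004, -0.775]]
ft_force: [0.6, 0.1, -3.0]
grip_width: 0.0256
```

Run:
```python
from h import *
s=readout.observe();S=eyes.camera_model('side');T=eyes.camera_model('top')
print(s['q'],s['position'],s['ft_force'],s['wrist_torque'],s['time_s'],'lean',lean(s)[0])
m=eyes.camera_model('wrist');a=grab('side','s6.png');b=grab('top','t6.png');c=grab('wrist','w6.png')
xr=np.array([.9992,.0396,0]);rail=np.array([.668,.064,.205])
w=bpt(s,.029,.118);d=rail-w;print('to go',d@xr,d[2],'tip z',bpt(s,.046,.129)[2])
print('side',reds(a,(320,420,130,220)))
for n,x,z in(('nozzle',.057,.181),('tip',.046,.129)):
  w=bpt(s,x,z);print(n,w,'side',proj(S,w),'top',proj(T,w))
for k in(-.1,0,.1):
  pt=rail+k*np.array([-.0396,.9992,0]);print('rail',proj(S,pt),proj(m,pt))
cv2.imwrite('pics/c6.png',cv2.cvtColor(np.hstack([cv2.resize(a[120:230,300:420],(436,400),interpolation=cv2.INTER_CUBIC),cv2.resize(c[100:400,180:450],(360,400))]),cv2.COLOR_RGB2BGR))
```

```text
[  -7.4632   16.2138   90.0988   10.4953   35.3295 -106.4013] [0.621  0.0627 0.2621] [ 0.5582  0.0594 -2.958 ] [-0.0024  0.7046 -0.0064] 12.4167 lean 9.957124607645142
to go 0.00010643202228158696 -0.004151372462201014 tip z 0.22292496757782893
side [(array([367.2632, 138.8421]), array([365, 136,   5,   7,  19], dtype=int32)), (array([363.2857, 154.2857]), array([362, 153,   3,   4,   7], dtype=int32))]
nozzle [0.6845 0.0654 0.276 ] side [366.2305 138.8066] top [311.65   118.4332]
tip [0.6827 0.0651 0.2229] side [363.8732 158.6456] top [312.3564 128.1661]
rail [389.3233 191.0543] [186.9961 217.8538]
rail [358.5975 167.4046] [318.5652 218.3835]
rail [331.819  146.7602] [449.9928 218.58  ]
```

View pics/c6.png

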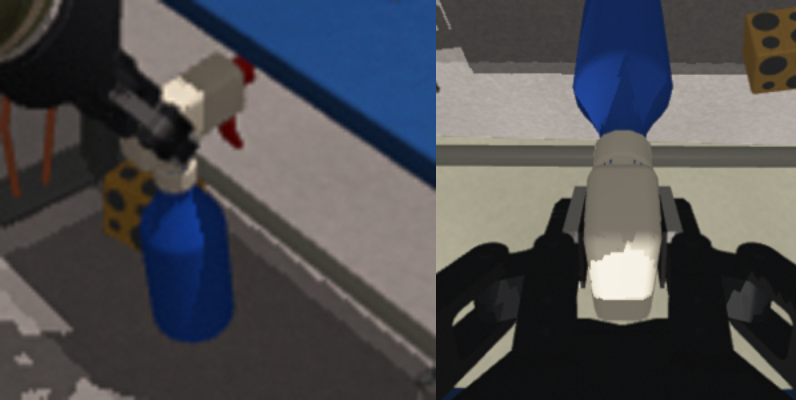

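The side and wrist views agree with the predicted pose. The nozzle is at side (367,139) against a predicted (366,139), and the rail is at wrist v≈216 against 218. The trigger is past and above the rail, so I'll lower along the bottle's axis.

arm_command:
  rows: "1 2.6 0 5.4 0 0 0; 1 2.6 0 5.4 0 0 0; 1 2.6 0 5.4 0 0 0; 1 2.2 0 4.5 0 0 0; 1 2.2 0 4.5 0 0 0"

```text
time_s: 12.98
position: [0.6275, 0.0628, 0.2341]
tool_rot: [[-0.774, -0.042, 0.631], [-0.035, 0.999, 0.023], [-0.632, -0.004, -0.775]]
ft_force: [0.6, -0.4, -2.3]
grip_width: 0.0254
```

arm_command:
  rows: "1 1.3 0 2.7 0 0 0; 1 1.3 0 2.7 0 0 0; 1 0 0 0 0 0 0"

```text
time_s: 13.23
position: [0.6289, 0.0628, 0.2285]
tool_rot: [[-0.774, -0.042, 0.631], [-0.035, 0.999, 0.023], [-0.632, -0.004, -0.775]]
ft_force: [0.3, 0.4, -2.4]
grip_width: 0.0254
```

Run:
```python
from h import *
s=readout.observe();m=eyes.camera_model('wrist')
print(s['q'],s['position'],s['ft_force'],s['wrist_torque'],s['time_s'],'lean',lean(s)[0])
xr=np.array([.9992,.0396,0]);rail=np.array([.668,.064,.205])
Rb=lean(s)[1];d=Rb.T@(rail-bpt(s,0,0));print('rail in bottle frame',d)
c=grab('wrist','w7.png');g=cv2.cvtColor(c,cv2.COLOR_RGB2GRAY)
for k in(-.08,.08):
  pt=rail+k*np.array([-.0396,.9992,0]);u,v=proj(m,pt);v0=int(v);print('rail pred',u,v,'profile',v0-20,g[v0-20:v0+20,int(round(u))])
```

```text
[  -7.3179   19.1172   92.0406   11.7574   30.583  -107.8453] [0.6289 0.0628 0.2285] [ 0.3346  0.3589 -2.3891] [-0.0435  0.6989 -0.0525] 13.2333 lean 9.920883492809404
rail in bottle frame [ 0.0265 -0.0004  0.1484]
rail pred 199.41061715647118 256.032244055855 profile 236 [165 165 166 166 166 165 164 165 163 127  76  76  80  83  85  86  88  89
  90  91  90  89  87  88  88  87  84 112 154 166 169 168 168 168 169 167
 167 167 167 168]
rail pred 437.6810744467163 256.61072187392296 profile 236 [167 167 166 167 167 168 167 167 169 169 139  87  76  79  82  84  86  88
  89  92  91  90  88  87  86  88  86  84  99 150 166 168 167 168 166 166
 167 168 167 167]
```

arm_command:
  rows: "1 0.7 0 1.6 0 0 0; 1 0.7 0 1.6 0 0 0; 1 0.6 0 1.4 0 0 0; 1 0.3 0 0.6 0 0 0; 1 0 0 0 0 0 0"

```text
time_s: 13.7
position: [0.6304, 0.0629, 0.2235]
tool_rot: [[-0.774, -0.042, 0.632], [-0.035, 0.999, 0.023], [-0.632, -0.004, -0.775]]
ft_force: [0.1, -0.8, -3.3]
grip_width: 0.0254
```

arm_command:
  rows: "1 0.3 0 0.6 0 0 0; 1 0 0 0 0 0 0"

```text
time_s: 13.87
position: [0.6305, 0.0629, 0.223]
tool_rot: [[-0.774, -0.042, 0.632], [-0.035, 0.999, 0.023], [-0.632, -0.004, -0.775]]
ft_force: [0.5, -0.4, -2.7]
grip_width: 0.0255
```

arm_command:
  rows: "1 0.3 0 0.6 0 0 0; 1 0 0 0 0 0 0"

```text
time_s: 14.03
position: [0.6307, 0.0629, 0.2223]
tool_rot: [[-0.774, -0.042, 0.632], [-0.035, 0.999, 0.023], [-0.632, -0.004, -0.775]]
ft_force: [-0.5, 0.3, -2.8]
grip_width: 0.0251
```

arm_command:
  rows: "1 0.3 0 0.6 0 0 0; 1 0 0 0 0 0 0"

```text
time_s: 14.2
position: [0.6308, 0.0629, 0.2217]
tool_rot: [[-0.774, -0.042, 0.632], [-0.035, 0.999, 0.023], [-0.632, -0.004, -0.775]]
ft_force: [-0.5, -0.6, -3.0]
grip_width: 0.0252
```

arm_command:
  rows: "1 0.2 0 0.5 0 0 0; 1 0 0 0 0 0 0"

```text
time_s: 14.37
position: [0.6311, 0.0629, 0.2215]
tool_rot: [[-0.773, -0.042, 0.632], [-0.035, 0.999, 0.023], [-0.633, -0.004, -0.774]]
ft_force: [-0.2, -0.1, -2.3]
grip_width: 0.0253
```

arm_command:
  rows: "1 0.2 0 0.5 0 0 0; 1 0 0 0 0 0 0"

```text
time_s: 14.53
position: [0.6313, 0.0629, 0.2214]
tool_rot: [[-0.773, -0.042, 0.633], [-0.035, 0.999, 0.023], [-0.633, -0.004, -0.774]]
ft_force: [-1.7, 0.6, 1.6]
grip_width: 0.0257
```

The rail has taken the weight: fz went from −3.0 N to +1.6 N. I'll ease off the slight over-press, then rotate the bottle back about the rail in small steps.

arm_command:
  rows: "1 -0.1 0 -0.2 0 0 0; 1 0 0 0 0 0 0; 1 0 0 0 0 0 0"

```text
time_s: 14.78
position: [0.6313, 0.0629, 0.2214]
tool_rot: [[-0.773, -0.042, 0.633], [-0.035, 0.999, 0.023], [-0.633, -0.004, -0.774]]
ft_force: [-2.0, 0.9, 2.1]
grip_width: 0.0251
```

arm_command:
  rows: "1 0.63 0 0.33 0 -1 0; 1 0.63 0 0.33 0 -1 0; 1 0 0 0 0 0 0"

```text
time_s: 15.03
position: [0.6309, 0.0628, 0.2201]
tool_rot: [[-0.75, -0.041, 0.66], [-0.034, 0.999, 0.024], [-0.661, -0.004, -0.751]]
ft_force: [0.5, -0.2, 1.7]
grip_width: 0.0253
```

arm_command:
  rows: "1 0.63 0 0.33 0 -1 0; 1 0.63 0 0.33 0 -1 0; 1 0 0 0 0 0 0"

```text
time_s: 15.28
position: [0.6304, 0.0627, 0.2189]
tool_rot: [[-0.727, -0.041, 0.686], [-0.033, 0.999, 0.025], [-0.686, -0.004, -0.727]]
ft_force: [0.6, 0.0, 2.2]
grip_width: 0.0249
```

arm_command:
  rows: "1 0.55 0 0.25 0 -1 0; 1 0.55 0 0.25 0 -1 0; 1 0 0 0 0 0 0"

```text
time_s: 15.53
position: [0.6299, 0.0627, 0.2176]
tool_rot: [[-0.703, -0.041, 0.71], [-0.032, 0.999, 0.027], [-0.711, -0.004, -0.704]]
ft_force: [1.0, 0.5, 1.9]
grip_width: 0.0253
```

arm_command:
  rows: "1 0.6 0 0.3 0 -1 0; 1 0.6 0 0.3 0 -1 0; 1 0 0 0 0 0 0; 1 0 0 0 0 0 0"

```text
time_s: 15.87
position: [0.6295, 0.0628, 0.2163]
tool_rot: [[-0.679, -0.042, 0.733], [-0.031, 0.999, 0.028], [-0.734, -0.004, -0.679]]
ft_force: [-1.0, -0.5, 2.9]
grip_width: 0.0251
```

Run:
```python
from h import *
s=readout.observe();print(s['q'],s['position'],s['ft_force'],s['wrist_torque'],'lean',lean(s)[0],s['time_s'])
Rb=lean(s)[1];rail=np.array([.668,.064,.205]);print('rail in bottle',Rb.T@(rail-bpt(s,0,0)),'up in tool',s['tool_rot'].T@[0,0,1])
```

```text
[  -7.8625   19.6295   98.5159   26.4055   16.7486 -122.5945] [0.6295 0.0628 0.2163] [-1.0032 -0.5325  2.8814] [-0.075   0.0382 -0.1207] lean 17.95531370745894 15.8667
rail in bottle [ 0.0252 -0.0004  0.1556] up in tool [-0.7339 -0.0038 -0.6793]
```

arm_command:
  rows: "1 -0.25 0 -0.25 0 0 0; 1 0 0 0 0 0 0; 1 0 0 0 0 0 0"

```text
time_s: 16.12
position: [0.6293, 0.0629, 0.2163]
tool_rot: [[-0.679, -0.042, 0.733], [-0.031, 0.999, 0.028], [-0.734, -0.004, -0.679]]
ft_force: [0.8, -1.2, 1.2]
grip_width: 0.025
```

arm_command:
  rows: "1 -0.1 0 -0.1 0 0 0; 1 0 0 0 0 0 0; 1 0 0 0 0 0 0"

```text
time_s: 16.37
position: [0.6291, 0.0629, 0.2163]
tool_rot: [[-0.679, -0.042, 0.733], [-0.031, 0.999, 0.028], [-0.734, -0.004, -0.679]]
ft_force: [0.2, -1.1, 1.3]
grip_width: 0.0253
```

Run:
```python
from h import *
F=[]
for i in range(12):
    eyes.get_image('top');s=readout.observe();F.append(np.r_[s['ft_force'],s['wrist_torque']])
F=np.array(F);print(F.mean(0),F.std(0),s['position'],s['time_s'],lean(s)[0])
```

```text
[ 0.8428 -0.0051  0.4906 -0.0103  0.2371 -0.0215] [0.55   0.4399 0.3964 0.022  0.0486 0.0341] [0.6291 0.0628 0.2163] 16.9667 17.95072279669137
```

```bash
cat > meas.py <<'E'
from h import *
def meas(tag):
    m=eyes.camera_model('side');s=readout.observe();im=grab('side',f's_{tag}.png')
    h2=cv2.cvtColor(im,cv2.COLOR_RGB2HSV);b=((h2[...,0]>100)&(h2[...,0]<130)&(h2[...,1]>150)).astype(np.uint8)
    b[:150]=0;b[260:]=0;b[:,:310]=0;b[:,420:]=0
    n,l,st,ce=cv2.connectedComponentsWithStats(b);i=1+np.argmax(st[1:,4]);ys,xs=np.nonzero(l==i)
    print(tag,'t',s['time_s'],'blue',ce[i].round(2),st[i],'pca',round(np.degrees(np.arctan2(*np.linalg.eigh(np.cov(xs,ys))[1][:,1][[0,1]])),2),'red',[(r[0].round(1),r[1][4]) for r in reds(im,(330,400,120,190))])
    print('  F',s['ft_force'].round(2),s['wrist_torque'].round(3),'w',round(s['grip_width'],4))
    return s
E
python3 - <<'E'
from meas import *
s=meas('a')
m=eyes.camera_model('side')
for x,z in((.057,.181),(0,.04),(0,0)):print(proj(m,bpt(s,x,z)))
E
```

```text
a t 16.9667 blue [358.41 200.64] [345 182  27  38 726] pca 17.05 red [(array([367. , 151.6]), np.int32(22)), (array([366.6, 167.7]), np.int32(7))]
  F [ 1.05  0.1  -0.22] [-0.014  0.315 -0.006] w 0.0251
[366.8501 151.75  ]
[359.1064 202.1423]
[361.8134 210.6222]
```

arm_command:
  rows: "0.74 0 0 0 0 0 0; 0.74 0 0 0 0 0 0; 0.73 0 0 0 0 0 0; 0.72 0 0 0 0 0 0"
  squeeze: 20

```text
time_s: 17.35
position: [0.6291, 0.0629, 0.2163]
tool_rot: [[-0.679, -0.042, 0.733], [-0.031, 0.999, 0.028], [-0.734, -0.004, -0.679]]
ft_force: [-0.1, 0.3, -0.1]
grip_width: 0.0252
```

Run:
```python
from meas import *
meas('b')
```

```text
b t 17.35 blue [358.38 200.64] [345 182  27  38 725] pca 17.17 red [(array([367. , 151.6]), np.int32(22)), (array([366.6, 167.7]), np.int32(7))]
  F [-0.09  0.27 -0.08] [-0.001  0.359  0.04 ] w 0.0252
```

arm_command:
  rows: "0.715 0 0 0 0 0 0; 0.71 0 0 0 0 0 0; 0.705 0 0 0 0 0 0"

```text
time_s: 17.65
position: [0.6291, 0.0629, 0.2163]
tool_rot: [[-0.679, -0.042, 0.733], [-0.031, 0.999, 0.028], [-0.734, -0.004, -0.679]]
ft_force: [1.1, -0.4, -0.0]
grip_width: 0.0251
```

Run:
```python
from meas import *
meas('c')
```

```text
c t 17.65 blue [358.36 200.62] [345 182  27  38 727] pca 17.16 red [(array([367. , 151.6]), np.int32(22)), (array([366.6, 167.7]), np.int32(7))]
  F [ 1.09 -0.44 -0.03] [-0.005  0.449  0.032] w 0.0251
```

arm_command:
  rows: "0.7025 0 0 0 0 0 0; 0.70 0 0 0 0 0 0; 0.70 0 0 0 0 0 0"

```text
time_s: 17.95
position: [0.6291, 0.0628, 0.2162]
tool_rot: [[-0.679, -0.042, 0.733], [-0.031, 0.999, 0.028], [-0.734, -0.004, -0.679]]
ft_force: [0.1, -0.6, -1.6]
grip_width: 0.0257
```

Run:
```python
from meas import *
meas('d')
```

```text
d t 17.95 blue [358.37 200.67] [345 182  27  38 730] pca 17.01 red [(array([367. , 151.6]), np.int32(22)), (array([366.7, 167.5]), np.int32(6))]
  F [ 0.12 -0.56 -1.56] [-0.043  0.54   0.025] w 0.0257
```

arm_command:
  rows: "0.6975 0 0 0 0 0 0; 0.6975 0 0 0 0 0 0; 0.695 0 0 0 0 0 0"

```text
time_s: 18.25
position: [0.6292, 0.0628, 0.2165]
tool_rot: [[-0.678, -0.042, 0.734], [-0.031, 0.999, 0.028], [-0.734, -0.004, -0.679]]
ft_force: [0.3, 0.8, -0.5]
grip_width: 0.0266
```

Run:
```python
from meas import *
meas('e')
```

```text
e t 18.25 blue [358.02 200.93] [344 182  28  38 727] pca 17.19 red [(array([367. , 151.6]), np.int32(22)), (array([366.7, 167.9]), np.int32(7))]
  F [ 0.25  0.78 -0.45] [0.052 0.422 0.13 ] w 0.0266
```

arm_command:
  rows: "0.6925 0 0 0 0 0 0; 0.6925 0 0 0 0 0 0; 0.69 0 0 0 0 0 0"

```text
time_s: 18.55
position: [0.6293, 0.0628, 0.2166]
tool_rot: [[-0.678, -0.042, 0.734], [-0.031, 0.999, 0.028], [-0.734, -0.004, -0.679]]
ft_force: [0.7, -0.0, -0.2]
grip_width: 0.0262
```

Run:
```python
from meas import *
meas('f')
```

```text
f t 18.55 blue [356.24 201.75] [343 183  27  38 747] pca 13.12 red [(array([367.8, 151.8]), np.int32(20)), (array([365.7, 167. ]), np.int32(6))]
  F [ 0.68 -0.04 -0.19] [0.022 0.3   0.058] w 0.0262
```

Run:
```python
from meas import *
for i in range(14):meas(f'g{i}')
```

```text
g0 t 18.6 blue [356.09 201.83] [343 183  26  38 748] pca 12.72 red [(array([367.8, 151.8]), np.int32(20))]
  F [-0.37 -0.39  0.45] [0.045 0.316 0.028] w 0.0264
g1 t 18.65 blue [356.1  201.85] [343 183  26  38 748] pca 12.91 red [(array([367.8, 151.9]), np.int32(21))]
  F [-0.14  0.3  -0.54] [-0.052  0.358 -0.019] w 0.0265
g2 t 18.7 blue [356.27 201.79] [343 183  27  38 749] pca 13.29 red [(array([367.8, 151.8]), np.int32(20)), (array([365.7, 167. ]), np.int32(6))]
  F [ 0.09 -0.25  0.9 ] [-0.043  0.293  0.04 ] w 0.0269
g3 t 18.75 blue [356.4  201.68] [343 183  27  38 746] pca 13.37 red [(array([367.6, 151.4]), np.int32(18))]
  F [ 0.14 -0.76  0.88] [-0.03   0.34  -0.023] w 0.026
g4 t 18.8 blue [356.69 201.6 ] [344 183  26  38 744] pca 13.76 red [(array([367.6, 151.6]), np.int32(19)), (array([366.3, 168. ]), np.int32(7))]
  F [-0.54  1.53  0.02] [-0.018  0.409  0.011] w 0.0265
g5 t 18.85 blue [356.86 201.43] [344 182  26  39 740] pca 13.92 red [(array([367.5, 151.7]), np.int32(19)), (array([366.4, 168.4]), np.int32(9))]
  F [-0.4   0.03  0.75] [-0.049  0.347 -0.008] w 0.0265
g6 t 18.9
[... 784 characters left out ...]
 201.38] [344 182  27  39 736] pca 14.34 red [(array([367.5, 151.8]), np.int32(20)), (array([366.2, 167.9]), np.int32(9))]
  F [-0.19  0.45 -0.19] [-0.011  0.385 -0.015] w 0.0266
g11 t 19.15 blue [356.94 201.37] [344 182  27  39 742] pca 14.31 red [(array([367.5, 151.7]), np.int32(19)), (array([366.4, 168.2]), np.int32(8))]
  F [-0.29 -0.36 -0.35] [0.039 0.342 0.002] w 0.0266
g12 t 19.2 blue [356.84 201.41] [344 182  26  39 741] pca 14.1 red [(array([367.5, 151.7]), np.int32(19))]
  F [ 0.24 -0.61 -0.14] [0.013 0.359 0.017] w 0.0265
g13 t 19.25 blue [356.79 201.5 ] [344 182  26  39 741] pca 14.11 red [(array([367.5, 151.7]), np.int32(19))]
  F [ 0.16 -0.34  0.34] [0.019 0.377 0.026] w 0.0262
```

arm_command:
  rows: "0.69 0 0 0 0 0 0; 0.69 0 0 0 0 0 0; 0.69 0 0 0 0 0 0; 0.69 0 0 0 0 0 0; 0.69 0 0 0 0 0 0"

```text
time_s: 19.72
position: [0.6292, 0.0628, 0.2164]
tool_rot: [[-0.678, -0.042, 0.734], [-0.031, 0.999, 0.028], [-0.734, -0.004, -0.679]]
ft_force: [1.0, -0.4, 0.4]
grip_width: 0.0268
```

arm_command:
  rows: "0.69 0 0 0 0 0 0; 0.69 0 0 0 0 0 0; 0.69 0 0 0 0 0 0; 0.69 0 0 0 0 0 0; 0.69 0 0 0 0 0 0"

```text
time_s: 20.13
position: [0.6292, 0.0628, 0.2164]
tool_rot: [[-0.678, -0.042, 0.734], [-0.031, 0.999, 0.028], [-0.734, -0.004, -0.679]]
ft_force: [-0.6, 0.6, -0.4]
grip_width: 0.0266
```

Run:
```python
from meas import *
for i in range(4):s=meas(f'i{i}')
m=eyes.camera_model('wrist');c=grab('wrist','w8.png')
```

```text
i0 t 20.1333 blue [356.77 201.47] [344 182  26  39 742] pca 14.13 red [(array([367.7, 151.7]), np.int32(18)), (array([366.3, 168. ]), np.int32(7))]
  F [-0.57  0.6  -0.36] [ 0.008  0.36  -0.044] w 0.0266
i1 t 20.1833 blue [356.8  201.49] [344 182  26  39 742] pca 14.01 red [(array([367.7, 151.7]), np.int32(18)), (array([366.2, 167.5]), np.int32(6))]
  F [-1.21 -0.86 -0.43] [ 0.013  0.339 -0.01 ] w 0.0263
i2 t 20.2333 blue [356.8  201.49] [344 182  26  39 742] pca 14.01 red [(array([367.7, 151.7]), np.int32(18)), (array([366.3, 168. ]), np.int32(7))]
  F [ 0.2  -0.33 -0.48] [-0.01   0.272  0.04 ] w 0.0262
i3 t 20.2833 blue [356.8  201.49] [344 182  26  39 742] pca 14.01 red [(array([367.7, 151.7]), np.int32(18))]
  F [1.09 0.22 0.26] [0.015 0.334 0.026] w 0.0267
```

View pics/w8.png

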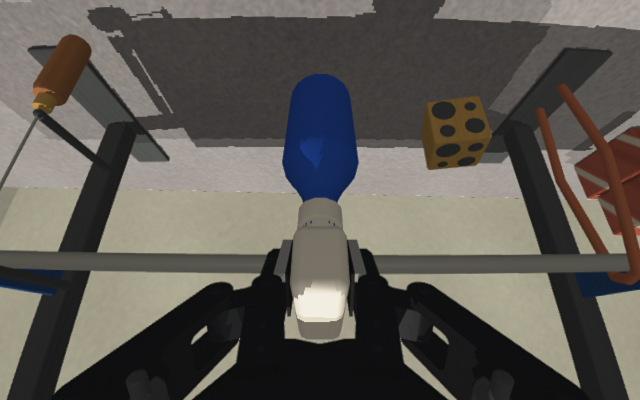

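The bottle has settled: the last three frames are identical, the lean is about 15–16°, and it hangs on the rail between saw and tongs. I'll open slowly and back out along the tool axis.

arm_command:
  rows: "0.685 0 0 0 0 0 0; 0.68 0 0 0 0 0 0; 0.67 0 0 0 0 0 0; 0.65 0 0 0 0 0 0; 0.62 0 0 0 0 0 0"

```text
time_s: 20.8
position: [0.6292, 0.0628, 0.2164]
tool_rot: [[-0.678, -0.042, 0.734], [-0.031, 0.999, 0.028], [-0.734, -0.004, -0.679]]
ft_force: [0.2, -0.4, 0.5]
grip_width: 0.0325
```

arm_command:
  rows: "0.55 0 0 0 0 0 0; 0.45 0 0 0 0 0 0; 0.35 0 0 0 0 0 0; 0.3 0 0 0 0 0 0; 0.3 0 0 0 0 0 0"

```text
time_s: 21.22
position: [0.6292, 0.0628, 0.2164]
tool_rot: [[-0.678, -0.042, 0.734], [-0.031, 0.999, 0.028], [-0.734, -0.004, -0.679]]
ft_force: [1.0, -0.0, -0.4]
grip_width: 0.06
```

Run:
```python
from kin import *
from meas import *
for i in range(2):s=meas(f'j{i}')
q=s['q'];print(q)
for k in(.03,.06,.09,.12):
  q,e=ik6(s['position']-k*s['tool_rot'][:,2],s['tool_rot'],q);print(q.round(1),round(e,3))
```

```text
j0 t 21.2167 blue [356.8  201.48] [344 182  26  39 742] pca 13.94 red [(array([367.7, 151.7]), np.int32(18)), (array([366.3, 168. ]), np.int32(7))]
  F [ 0.98 -0.01 -0.41] [ 0.016  0.362 -0.016] w 0.06
j1 t 21.2667 blue [356.78 201.44] [344 182  26  39 744] pca 14.19 red [(array([367.7, 151.7]), np.int32(18))]
  F [ 0.24  0.12 -0.56] [-0.021  0.323  0.029] w 0.0602
[  -7.8632   19.6008   98.5581   26.4386   16.7189 -122.6301]
[  -8.4   16.   100.    24.6   18.9 -121. ] 0.0
[  -9.    12.3  101.2   23.    21.4 -119.5] 0.0
[  -9.6    8.6  102.1   21.5   24.2 -118.2] 0.0
[ -10.4    4.9  102.6   20.3   27.4 -117.1] 0.0
```

arm_command:
  rows: "0.3 0 0 -3 0 0 0; 0.3 0 0 -6 0 0 0; 0.3 0 0 -10 0 0 0; 0.3 0 0 -14 0 0 0; 0.3 0 0 -16 0 0 0"

```text
time_s: 21.73
position: [0.5923, 0.0615, 0.2502]
tool_rot: [[-0.679, -0.042, 0.733], [-0.031, 0.999, 0.028], [-0.734, -0.004, -0.679]]
ft_force: [0.3, 0.6, -0.0]
grip_width: 0.0598
```

arm_command:
  rows: "0.3 0 0 -16 0 0 0; 0.3 0 0 -16 0 0 0; 0.3 0 0 -16 0 0 0; 0.3 0 0 -16 0 0 0; 0.3 0 0 -8 0 0 0"

```text
time_s: 22.15
position: [0.539, 0.0595, 0.3005]
tool_rot: [[-0.677, -0.042, 0.735], [-0.032, 0.999, 0.028], [-0.736, -0.004, -0.677]]
ft_force: [-0.1, -0.2, 0.2]
grip_width: 0.0598
```

arm_command:
  rows: "0.3 0 0 0 0 0 0; 0.3 0 0 0 0 0 0; 0.3 0 0 0 0 0 0"

```text
time_s: 22.4
position: [0.5406, 0.0594, 0.2981]
tool_rot: [[-0.679, -0.042, 0.733], [-0.031, 0.999, 0.028], [-0.734, -0.004, -0.68]]
ft_force: [-0.2, -0.5, 0.1]
grip_width: 0.0596
```

Run:
```python
from meas import *
for i in range(3):s=meas(f'k{i}')
print(s['position'])
a=grab('side','s9.png');b=grab('top','t9.png')
d=cv2.absdiff(cv2.cvtColor(b,cv2.COLOR_RGB2GRAY),cv2.imread('pics/top0.png',0));
for n,(x0,x1,y0,y1) in dict(third=(325,375,230,285),jar=(425,475,235,280),botB=(140,205,200,255),botC=(420,495,170,215),shelf=(125,495,5,130)).items():print(n,(d[y0:y1,x0:x1]>25).sum())
cv2.imwrite('pics/c9.png',cv2.cvtColor(np.vstack([a[60:360,60:520][:, :460],b[100:300,90:550]]),cv2.COLOR_RGB2BGR))
```

```text
k0 t 22.4 blue [356.8  201.49] [344 182  26  39 742] pca 14.01 red [(array([367.6, 151.8]), np.int32(19))]
  F [-0.17 -0.54  0.14] [ 0.006  0.336 -0.012] w 0.0596
k1 t 22.45 blue [356.79 201.49] [344 182  26  39 741] pca 14.03 red [(array([367.7, 151.7]), np.int32(18)), (array([366.2, 167.5]), np.int32(6))]
  F [-0.28  0.03 -0.56] [0.04  0.405 0.032] w 0.0597
k2 t 22.5 blue [356.78 201.48] [344 182  26  39 741] pca 13.91 red [(array([367.7, 151.7]), np.int32(18)), (array([366.3, 168. ]), np.int32(7))]
  F [-0.22  0.34  0.83] [0.045 0.367 0.017] w 0.0599
[0.5407 0.0594 0.2978]
third 973
jar 0
botB 0
botC 0
shelf 0
```

View pics/c9.png

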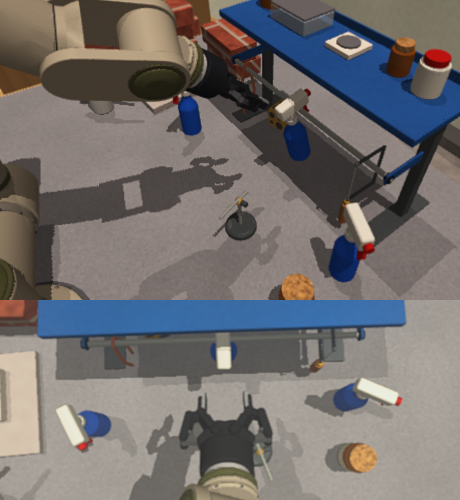

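The bottle hangs still at side (357,201), unchanged over the frames. The third hand is in place at side (300,288), and the gripper is clear. Handing in.

```bash
python3 -c "
from rig import env
print(env.close_job())"
```

```text
the job is handed in; nothing more can be done
None
```

The blue spray bottle nearest the robot now hangs by its trigger on the rail, within about 5 mm of the middle by my estimate, with its nozzle pointing in under the shelf. The job was handed in at about 22.6 s of the 66 s allowed.

- **Regrasp:** Joint 4 ran into its limit with the first grip, so I set the bottle back on the bench and took it again at a steeper angle. It now stood about 5 mm from its first spot and was turned slightly.
- **Hanging:** I lowered it until the rail took its roughly 3 N weight, then turned it back to about 18° while still holding it. When I loosened the grip, it swung about 4–5° towards upright between the pads and settled at roughly 15–16°. I waited until it was still before opening.
- **Bottle after release:** The side camera showed it in the same place before opening, after opening and after backing away, so I saw no swing. The gripper is clear and reads no contact force beyond sensor noise.
- **Other things:** The jar, the other two bottles and the shelf are unchanged in the top view. The top-view check on the third hand failed because the arm and its shadow covered it; in the side view it stands where it was. The doming block showed undisturbed in the wrist view, but I did not measure it again.

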